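# Re-index a swing-arm instrument tray

### The arm

A 6-joint arm with a two-finger parallel gripper is mounted at the origin on the work surface. World frame = base frame: x ahead of the robot, y to its left, z up, the work surface at z = 0. Lengths are in mm, angles in rad, forces in N, time in s.
With the tool pointing down it reaches from about 300 to 950 mm from the base axis. Payload 3.1 kg.
Tool frame: the origin (TCP) lies midway between the tips of the shut fingers; the grasp point (between the pads) lies 19 mm behind it; z points along the fingers, y is the direction in which the jaws open and shut (so a half turn about z gives the same grasp; the last joint's range is limited). The gripper opens to 85 mm and grips with 20 to 120 N. Pads are 22 mm wide; open, the fingers measure 114 mm over their backs; the gripper's body (76 mm by 85 mm) begins 54 mm behind the grasp point. The pads swing forward as they close: fully open they stand 13 mm farther back than shut.
Start: joints at [1.036, 0.308, 1.634, -0, 1.2, -0.07], TCP at [280.178, 558.688, 199.572] pointing down, gripper open.
Joint ranges: [-3.06, 3.06], [-0.79, 1.96], [0.05, 2.63], [-1.19, 4.34], [0.05, 2.64], [-2.94, 2.94]. Speed limits (rad/s): [2.79, 2.79, 3.14, 3.14, 3.14, 3.14].

### API

Orientations are given as a unit quaternion [w, x, y, z].
In Python, from rig import robot gives the robot as it stands.
- The arm moves only by the tool carry_out, never from a script. Its argument "rows" is a list of rows, each an object of numbers: "dx", "dy", "dz": the shift along the tool's x, y, z in mm; "turn": the turn about the tool's z in degrees; "fingers": the gripper command: -1 is shut, 1 is fully open, values between are in proportion. In form: [{"dx": .., "dy": .., "dz": .., "turn": .., "fingers": ..}, ...]. A call has 1 to 12 rows; each row shifts and turns the commanded pose from where the row before left it, along the tool's axes as they then stand; what a row does not reach is not made up. A row lasts 1/8 s, in which the tool goes at most 62.5 mm and 10.7 degrees, less where a joint would pass 70% of its speed; a pose out of reach is approached as far as the arm can. A call with a gripper value outside its range is refused whole. The fingers move at their own pace and stop on an object; "grip_force" is the grip in N (left out, the last holds). Time passes only in rows, so rows that do not move let the fingers close. It gives the time, the measured TCP pose, the force and the opening at its end, in the units of the state.
- robot.observe(): the state, without advancing time (a new reading comes with each control period).
- robot.capture(name): name is "side" or "top"; returns a dict with "pixels" (480x640x3 uint8, red, green, blue), "K" (3x3 intrinsics, pixels), "dist" ([k1, k2, p1, p2, k3] as OpenCV has them; the pictures are not rectified), "rvec" (rotation vector, rad) and "tvec" (3), from world to camera coordinates, as OpenCV has them. Camera axes: x right, y down, z forward; pixel columns grow to the right and rows downward; lengths in mm; the calibration is good to about 2 mm. A picture is of the moment at which its call begins. There is no depth.
- robot.hand_in(): hands the job in, once; it reports no verdict.
Trained networks look in the newest picture that a camera, given by its name, has taken for a name from the list of things; names that differ only in an ending like _2 or _b are one class to them, and where a whole thing is asked for, a point or a joint stands for the part that bears it (a point fixed in the world has none). Each returns a list of dicts, best first, with "conf" (0 to 1); they miss things now and then, are a little off and sometimes report something else, mostly with a low value. They report only what shows in the picture. A call takes as long as a camera call. They do not tell look-alikes from the thing itself.
- robot.outline_of(camera, name): "region" (480x640 bool, what is visible of it) and "extent" ([left, top, width, height] in pixels, round what is visible of it).
The state is a dict: "t": time; "joints": joint angles; "qvel": joint speeds; "joint_efforts": joint torques, N m; "ee_pos": TCP position; "orientation": TCP orientation; "contact_force": force on the tool from outside, world axes, zero at the start; "moment": the same for the moment, N m; "gripper_width": finger opening in mm.
Only numpy, scipy, OpenCV 4.12 (cv2) and the standard library are available. Lean on these libraries where they do the work, as an engineer would, in place of code of your own. Each camera call takes 0.05 s, during which the arm holds its last target.

### The job

Bring the swing-arm instrument tray round to the wrist pillow: lift the plunger's red T-handle and turn it anticlockwise so that it stays up by itself and let go of it, swing the tray to the last index hole on the pillow's side, then turn the T-handle back so that the pin drops fully home and locks the arm there. Swing it smoothly, so that the two glass cups stay standing on the tray, and leave the other things on the table where they are.

Things in the scene. Friction and masses are not known exactly. Their poses are not given: they have to be found in the camera images.
- tray_base: Fixed base of the swing-arm tray: white round flange (104 mm wide, 10 mm high) bolted to the table, with a column that carries the arm. Origin: on the vertical pivot axis, at table height; z up. Its own -x axis is the direction in which the arm is parked at the start; +y is the side of positive swing. It stands turned by up to 0.2 rad either way.
- index_plate (a point): Point on the pivot axis at the top face of the fixed steel index plate, 50 mm above the table; axes as tray_base. The plate is 12 mm thick and has five brass-bushed holes, 14 mm wide, on a circle of 85 mm radius about this point: one along -x, and two on each side of it at 25 and 50 degrees.
- swing (a joint): Angle (rad) of the white arm and tray about the pivot. 0: over the middle hole, as at the start. +0.436, +0.873: over the holes at 25 and 50 degrees on the base's +y side (clockwise from above); -0.436, -0.873: on its -y side. Stops at 0.97 either way. Locked while the pin is home. With the plunger out it turns easily (about 1 N at the tray's handle) and stays where it is left.
- tray_centre (a point): Middle of the tray's inner floor, 67 mm above the table, 196 mm from the pivot axis. The steel tray is 140 mm (along the arm) by 210 mm, its rim 82 mm above the table. Axes: z up, -x points along the arm away from the pivot.
- tray_handle (a point): Middle of the bar of the tray's handle, an upright steel bail on the tray's outer edge, 266 mm from the pivot axis. The bar is round, 12 mm thick, 96 mm long, level and square to the arm (along this point's y axis), its centre line 118 mm above the table; the tray's rim below it is at 82 mm.
- pin_lift (a joint): How far the plunger is pulled up (m). 0: pin fully home in its hole; about 0.017: held out in its notch; 0.024: upper stop. A spring pulls it down (7 N at home, 12 N pulled out). The round-ended pin is 12 mm thick, the hole 14 mm: it drops in if the arm is within about 0.03 rad. It clears the index plate above 0.013; let down between holes, it stands on the plate at 0.013.
- t_handle: Red T-handle on top of the plunger. Origin: centre of its level crossbar, on the plunger's vertical axis, 85 mm from the pivot axis; 128 mm above the table with the pin home, 145 mm when held out. The crossbar is 70 mm long (along the T-handle's own x axis), 14 mm thick, 16 mm high, on a neck 12 mm thick. Pin home: the crossbar lies along the arm (twist 0) and cannot turn.
- sleeve_top (a point): Top of the steel sleeve in which the plunger runs, 38 mm wide, 98 mm above the table; axes as tray_centre. A cross pin under the T-handle sits in its deep slot. To hold out: pull up 20 to 23 mm, turn 75 degrees (1.31 rad) anticlockwise from above, let down into the notch. To relock: lift 4 mm, turn back clockwise until the crossbar lies along the arm, let down. Turn stops: -0.12, 1.43 rad.
- wrist_pillow: Firm light-blue wrist pillow, 150 x 90 x 50 mm, loose on the table, about 0.34 m to one side (+y or -y) of tray_base, beyond the tray's swing. Origin: centre of its underside. It tells to which side the tray must go. Leave it where it is.
- glass_cup1: Cupping glass, domed, standing mouth down on the tray: 67 mm across, 75 mm high, 53 mm across its rim. Origin: centre of its underside, on the tray's floor.
- glass_cup2: The other cupping glass on the tray, like glass_cup1.
- gauze_box: White and green gauze box, 90 x 120 x 55 mm, loose, on the side of the base opposite the pillow. Origin: centre of its underside. Leave alone.
- kidney_dish: Steel kidney dish, 160 x 80 x 36 mm, loose on the table off the tray's right front corner. Origin: about the middle of its underside. Leave alone.
- saline_bottle: Small clear bottle with a white cap and teal label, 47 mm across, 98 mm high, standing loose off the tray's left front corner. Origin: centre of its underside. Leave alone.
Mind the look-alikes: they are no part of the job. What is shaped like the glass_cup1 but black, blue or orange is not meant.

How it is judged (in metres and radians):
On the way, in this order (a step that is already met when the one before it is completed fails the run):
1. the plunger stays pulled out by itself, the T-handle let go (value of joint pin_lift above 0.014 m and contact force between the fingers and t_handle below 0.2 N), for 0.3 s.
2. the arm has been swung over the last hole on the pillow's side, the plunger still held out by itself (all of step 1 and ((y of wrist_pillow in the frame of tray_base above 0 m and value of joint swing between 0.803 and 0.943 rad) or (y of wrist_pillow in the frame of tray_base below 0 m and value of joint swing between -0.943 and -0.803 rad))), for 0.2 s.
At the end, for the whole second after the job is handed in: The pin is fully home (pin_lift under 3 mm), the arm locked and at rest at the last hole on the pillow's side (swing within 0.035 rad of +0.873 or -0.873), the T-handle released, both glass cups upright (within 0.15 rad) and at rest on the tray's floor (value of joint pin_lift below 0.003 m and ((y of wrist_pillow in the frame of tray_base above 0 m and value of joint swing between 0.838 and 0.908 rad) or (y of wrist_pillow in the frame of tray_base below 0 m and value of joint swing between -0.908 and -0.838 rad)) and velocity of joint swing between -0.05 and 0.05 rad/s and contact force between the fingers and t_handle below 0.2 N and angle between each of glass_cup1, glass_cup2's own z axis and vertical below 0.15 rad and z of glass_cup1 in the frame of tray_centre between -0.006 and 0.01 m and linear speed of each of glass_cup1, glass_cup2 below 0.03 m/s and z of glass_cup2 in the frame of tray_centre between -0.006 and 0.01 m); the robot touches nothing.
It fails at once if a glass cup is knocked over or falls off the tray (angle between any of glass_cup1, glass_cup2's own z axis and vertical above 0.6 rad or height (world z) of any of glass_cup1, glass_cup2 below 0.04 m).
It fails at once if another thing on the table is moved by more than 30 mm (distance of any of saline_bottle, kidney_dish, wrist_pillow, gauze_box from where it was at the start of the episode above 0.03 m).
It also fails if it takes over 66 s, if anything falls off the work surface, if the arm or the gripper's body presses on something with over 40 N, if the wrist force passes 120 N, or if a joint passes its speed limit or range.

## Working session

There is one attempt and no reset: what is moved stays moved. The work goes in short steps, Python scripts to look and compute and a tool call to move; the robot and the scene stay as the last step left them, time stands still between calls to the robot, and variables do not carry over. Pictures are saved under pics/ and viewed, and the job is handed in when it is done.

Besides the shell and the picture viewer there is one more tool, called in YAML: its name, and indented under it one key for each argument. carry_out: Moves the arm, as the interface text tells. Its arguments: {"type":"object","properties":{"rows":{"type":"array"},"grip_force":{"type":"number"}},"required":["rows"]}

```bash
ls; mkdir -p pics
python3 - <<'E'
from rig import robot
import cv2
print(robot.observe())
for c in ("side","top"):
    d=robot.capture(c); cv2.imwrite(f"pics/{c}0.png",d["pixels"][:,:,::-1])
    print(c,{k:v for k,v in d.items() if k!="pixels"})
    for n in ("tray_base","swing","tray_handle","t_handle","wrist_pillow","glass_cup1","gauze_box","kidney_dish","saline_bottle"):
        print(n,[(round(o["conf"],2),o["extent"]) for o in robot.outline_of(c,n)])
E
```

```text
pics
{'t': 0.0, 'joints': array([ 1.03628217e+00,  3.08997622e-01,  1.63520474e+00, -1.59318317e-06,
        1.19968736e+00, -6.96996946e-02]), 'qvel': array([ 4.90767493e-05,  1.26955310e-03, -3.42298682e-04,  1.20591625e-03,
        1.72281104e-03,  1.14615889e-03]), 'joint_efforts': array([-3.85352705e-04, -4.15247154e+01, -2.76666695e+01, -8.96819370e-05,
        1.00585746e-02,  5.95517768e-07]), 'ee_pos': array([279.7262708 , 557.90269514, 198.34308661]), 'orientation': array([-3.41017589e-04,  2.30320267e-01,  9.73114205e-01, -1.09673956e-03]), 'contact_force': array([-0.87205201,  0.50794693, -0.67848756]), 'moment': array([ 0.0038701 , -0.04421106, -0.03554402]), 'gripper_width': 85.53181690809205}
side {'K': array([[522.19750409,   0.        , 319.22376237],
       [  0.        , 522.19750409, 237.06067204],
       [  0.        ,   0.        ,   1.        ]]), 'dist': array([-0.00113118,  0.        ,  0.        ,  0.        ,  0.        ]), 'rvec': array([ 2.30767802, -0.75638075,  0.28407847]), 'tvec': array([-418.25434536,  333.68250306, 1030.42746366])}
tray_base [(0.94,
[... 976 characters left out ...]
array([ -15.63290049,  561.20211821, 1295.84666486])}
tray_base [(0.7, [286.7, 177.6, 81.6, 117.0])]
swing [(0.72, [285.7, 183.9, 84.5, 112.7])]
tray_handle [(0.68, [289.1, 181.4, 82.1, 110.3]), (0.52, [232.4, 288.8, 16.0, 20.1])]
t_handle [(0.63, [324.8, 204.8, 8.7, 24.7]), (0.27, [343.9, 248.1, 23.9, 23.0])]
wrist_pillow [(0.73, [432.4, 218.7, 39.6, 52.5])]
glass_cup1 [(0.85, [248.2, 257.0, 26.6, 22.9]), (0.79, [342.7, 247.3, 25.9, 23.9]), (0.75, [292.6, 250.0, 27.7, 24.0]), (0.59, [305.2, 312.1, 27.8, 26.9]), (0.48, [287.9, 183.9, 83.8, 109.4])]
gauze_box [(0.6, [176.1, 219.1, 56.1, 41.9])]
kidney_dish [(0.77, [387.4, 282.5, 57.2, 36.7])]
saline_bottle [(0.65, [230.4, 292.6, 20.7, 15.6])]
```

View pics/side0.png

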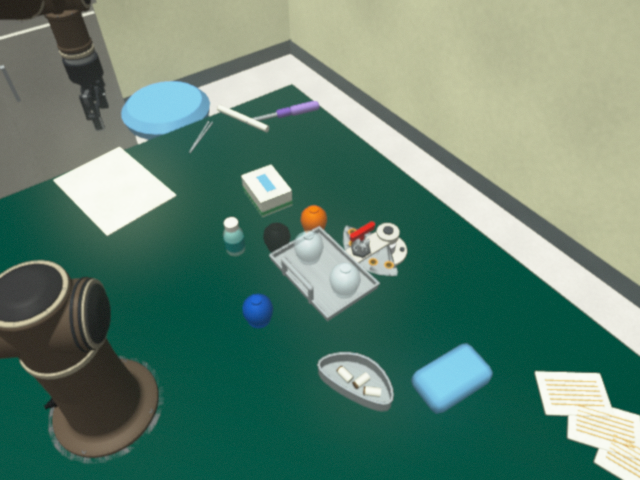

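View pics/top0.png

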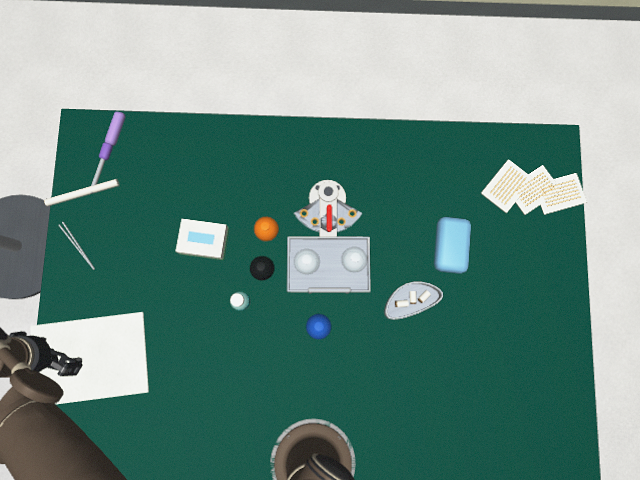

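Run:
```python
import cv2
a=cv2.imread('pics/side0.png')[190:430,220:500];cv2.imwrite('pics/side0c.png',cv2.resize(a,None,fx=2.5,fy=2.5,interpolation=cv2.INTER_CUBIC))
a=cv2.imread('pics/top0.png')[160:340,220:460];cv2.imwrite('pics/top0c.png',cv2.resize(a,None,fx=3.2,fy=3.2,interpolation=cv2.INTER_CUBIC))
```

```text
(no output)
```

View pics/side0c.png

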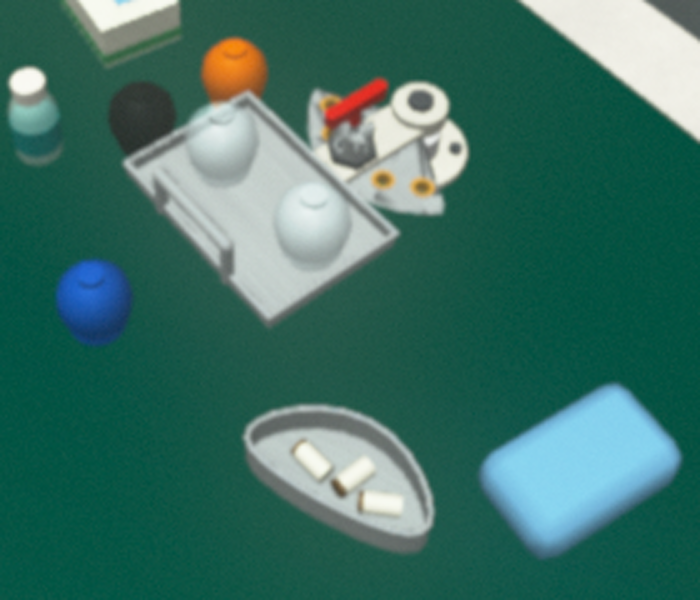

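View pics/top0c.png

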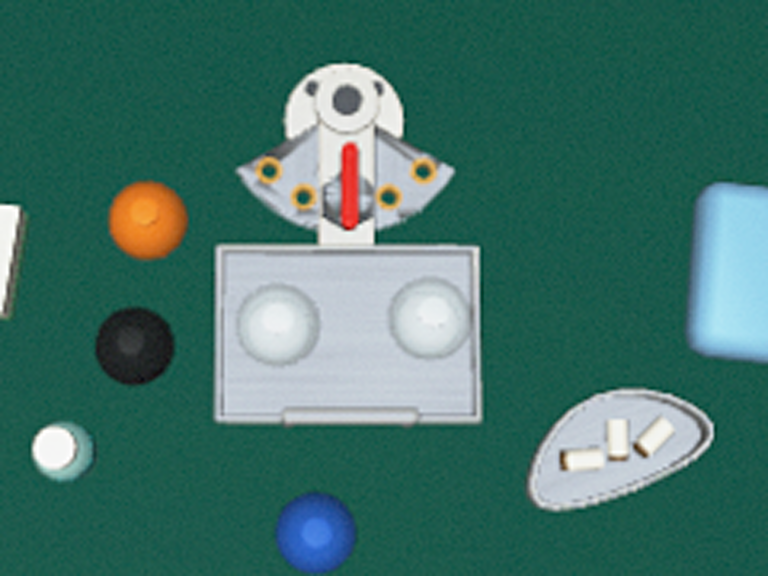

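Views: in the top view the T-handle is at (329,218), the pivot cap at (328,191), and the tray's bail at (330,289). The pillow is at (453,245), on the right, which is world -y. The look-alikes are the orange cup (266,229), the black cup (262,268) and the blue cup (318,326). The real glasses, clear and on the tray, are at (306,261) and (354,260). The only red crossbar is the one on the plunger. Next I fit the base pose from the holes and the T-handle ends.

```bash
cat > h.py <<'E'
import numpy as np, cv2
from scipy.optimize import least_squares
from rig import robot
def proj(d,P): return cv2.projectPoints(np.array(P,float).reshape(-1,1,3),d["rvec"],d["tvec"],d["K"],d["dist"])[0].reshape(-1,2)
def ray(d,uv,z):
    n=cv2.undistortPoints(np.array(uv,float).reshape(-1,1,2),d["K"],d["dist"]).reshape(2)
    R=cv2.Rodrigues(d["rvec"])[0]; C=-R.T@d["tvec"]; v=R.T@np.array([*n,1]); return C+v*(z-C[2])/v[2]
def loc(b,p): # base local->world
    c,s=np.cos(b[2]),np.sin(b[2]); return [b[0]+c*p[0]-s*p[1], b[1]+s*p[0]+c*p[1], p[2]]
def arm(sw,r,lat,z): # point on arm at radius r, lateral along own y
    # arm frame: rotated by -sw about z
    c,s=np.cos(-sw),np.sin(-sw); return [-r*c-s*lat, -r*s+c*lat, z]
E
cat > fit.py <<'E'
from h import *
T=lambda u,v:(u/3.2+220,v/3.2+160)
S=lambda u,v:(u/2.5+220,v/2.5+190)
D={c:robot.capture(c) for c in("top","side")}
d25,d50=np.radians([25,50])
pts=[("top",arm(d50,85,0,50),T(269,171)),("top",arm(d25,85,0,50),T(304,197)),("top",arm(-d25,85,0,50),T(389,197)),("top",arm(-d50,85,0,50),T(423,171)),
("side",arm(-d25,85,0,50),S(383,180)),("side",arm(-d50,85,0,50),S(423,187)),
("top",arm(0,50,0,135),T(349,146)),("top",arm(0,120,0,135),T(349,226)),
("side",arm(0,50,0,132),S(383,87)),("side",arm(0,120,0,132),S(330,117)),
("top",arm(0,266,105,82),T(216,422)),("top",arm(0,266,-105,82),T(481,422)),("top",arm(0,126,105,82),T(217,247)),("top",arm(0,126,-105,82),T(479,247)),
("side",arm(0,266,105,82),S(126,162)),("side",arm(0,266,-105,82),S(269,324)),("side",arm(0,126,-105,82),S(398,234)),("side",arm(0,126,105,82),S(248,93)),
]
def res(b): return np.concatenate([proj(D[c],loc(b,p))[0]-np.array(uv) for c,p,uv in pts])
r=least_squares(res,[600,0,0],x_scale=[100,100,.1],loss='soft_l1'); b=r.x
print(b); print(np.round(r.fun.reshape(-1,2) if r.fun.size==2*len(pts) else r.fun,1))
print("T",loc(b,arm(0,85,0,128)),"handle",loc(b,arm(0,266,0,118)))
for sw in(-.873,): print("T",loc(b,arm(sw,85,0,128)),"handle",loc(b,arm(sw,266,0,118)))
for n in("glass_cup1","wrist_pillow","kidney_dish","saline_bottle","gauze_box"):
    for o in robot.outline_of("top",n):
        m=np.argwhere(o["region"]).mean(0)[::-1]; print(n,round(o["conf"],2),m.round(),ray(D["top"],m,{"glass_cup1":100}.get(n,30)).round())
E
python3 fit.py
```

```text
[ 7.06078697e+02 -2.29610256e+01  2.64488445e-02]
[[-0.3  0.3]
 [-0.4  0.4]
 [-0.3  0.4]
 [-0.2  0.5]
 [ 0.5  0.4]
 [ 0.2  0.7]
 [ 0.1 -1.1]
 [ 0.2  1.1]
 [ 1.5 -0.9]
 [-1.1  1.3]
 [ 0.3 -0.5]
 [-0.9 -0.5]
 [ 0.5  0.5]
 [-1.1  0.7]
 [ 0.3  0.3]
 [ 0.7 -2.5]
 [-0.1 -0.2]
 [ 0.4  0.1]]
T [np.float64(621.1084262082575), np.float64(-25.208915319815937), 128] handle [np.float64(440.1717310123946), np.float64(-29.995598054174344), 118]
T [np.float64(653.2051606895869), np.float64(-89.51468152745392), 128] handle [np.float64(540.615629506908), np.float64(-231.23481936278262), 118]
glass_cup1 0.87 [262. 267.] [495. 142. 100.]
glass_cup1 0.79 [266. 228.] [597. 136. 100.]
glass_cup1 0.68 [319. 326.] [352.  -7. 100.]
glass_cup1 0.62 [354. 259.] [524. -92. 100.]
glass_cup1 0.55 [307. 261.] [515.  29. 100.]
wrist_pillow 0.82 [452. 245.] [ 580. -366.   30.]
kidney_dish 0.61 [412. 299.] [ 429. -257.   30.]
saline_bottle 0.81 [240. 301.] [413. 203.  30.]
saline_bottle 0.55 [203. 239.] [576. 312.  30.]
gauze_box 0.96 [202. 239.] [577. 313.  30.]
```

carry_out:
  rows:
    - {"turn": 10.5, "fingers": 1}
    - {"turn": 10.5}
    - {"turn": 10.5}
    - {"turn": 10.5}
    - {"turn": 10.5}
    - {"turn": 10.5}
    - {"turn": 10.5}
    - {"turn": 10.5}
    - {"turn": 10.5}
    - {"turn": 10.5}
    - {"turn": 10.5}
    - {"turn": 10.5}

```text
$.rows[0]: bad value
```

```bash
cat >> h.py <<'E'
def st():
    s=robot.observe(); w,x,y,z=s["orientation"]
    Y=np.array([2*(x*y-w*z),1-2*(x*x+z*z),2*(y*z+w*x)]); Z=np.array([2*(x*z+w*y),2*(y*z-w*x),1-2*(x*x+y*y)])
    return s,np.array(s["ee_pos"]),np.arctan2(Y[1],Y[0]),Z
def delta(target,yaw=None):
    s,p,psi,Z=st(); d=np.array(target)-p; a=psi if yaw is None else yaw
    print("t",s["t"],"p",p.round(1),"yaw",round(np.degrees(psi),2),"Z",Z.round(4),"w",round(s["gripper_width"],1),"F",np.round(s["contact_force"],1),"j",np.round(s["joints"],2))
    print("  -> dx %.1f dy %.1f dz %.1f (at yaw %.1f)"%(-np.sin(a)*d[0]+np.cos(a)*d[1], np.cos(a)*d[0]+np.sin(a)*d[1], -d[2], np.degrees(a)))
E
python3 -c "
from h import *
delta([621,-25,210],np.radians(-88.5))"
```

```text
t 1.35 p [280.2 558.7 199.5] yaw 63.37 Z [-0.e+00 -1.e-04 -1.e+00] w 86.0 F [ 0.9  0.3 -0.2] j [ 1.04  0.31  1.63 -0.    1.2  -0.07]
  -> dx 325.4 dy 592.4 dz -10.5 (at yaw -88.5)
```

carry_out:
  rows:
    - {"dx": 0, "dy": 0, "dz": 0, "turn": 10.5, "fingers": 1}
    - {"dx": 0, "dy": 0, "dz": 0, "turn": 10.5, "fingers": 1}
    - {"dx": 0, "dy": 0, "dz": 0, "turn": 10.5, "fingers": 1}
    - {"dx": 0, "dy": 0, "dz": 0, "turn": 10.5, "fingers": 1}
    - {"dx": 0, "dy": 0, "dz": 0, "turn": 10.5, "fingers": 1}
    - {"dx": 0, "dy": 0, "dz": 0, "turn": 10.5, "fingers": 1}
    - {"dx": 0, "dy": 0, "dz": 0, "turn": 10.5, "fingers": 1}
    - {"dx": 0, "dy": 0, "dz": 0, "turn": 10.5, "fingers": 1}
    - {"dx": 0, "dy": 0, "dz": 0, "turn": 10.5, "fingers": 1}
    - {"dx": 0, "dy": 0, "dz": 0, "turn": 10.5, "fingers": 1}
    - {"dx": 0, "dy": 0, "dz": 0, "turn": 10.5, "fingers": 1}
    - {"dx": 0, "dy": 0, "dz": 0, "turn": 10.5, "fingers": 1}
  grip_force: 60

```text
t: 2.85
ee_pos: [280.2, 558.7, 199.6]
orientation: [-0.0, 0.972, 0.234, 0.0]
contact_force: [0.3, 0.6, -0.3]
gripper_width: 85.4
```

carry_out:
  rows:
    - {"dx": 0, "dy": 0, "dz": 0, "turn": 8.6, "fingers": 1}
    - {"dx": 0, "dy": 0, "dz": -5, "turn": 8.6, "fingers": 1}
    - {"dx": 0, "dy": 0, "dz": -5, "turn": 8.7, "fingers": 1}
    - {"dx": 16, "dy": 30, "dz": 0, "turn": 0, "fingers": 1}

```text
t: 3.35
ee_pos: [296.6, 530.7, 210.3]
orientation: [-0.001, 1.0, 0.014, 0.0]
contact_force: [0.2, -0.6, 0.3]
gripper_width: 85.1
```

```bash
python3 -c "
from h import *
delta([621,-25,210])"
```

```text
t 3.35 p [296.6 530.7 210.3] yaw -88.43 Z [ 8.0e-04  2.2e-03 -1.0e+00] w 85.1 F [ 0.2 -0.6  0.3] j [0.99 0.26 1.67 0.   1.21 2.53]
  -> dx 309.0 dy 564.4 dz 0.3 (at yaw -88.4)
```

carry_out:
  rows:
    - {"dx": 28, "dy": 50, "dz": 0, "turn": 0, "fingers": 1}
    - {"dx": 28, "dy": 50, "dz": 0, "turn": 0, "fingers": 1}
    - {"dx": 28, "dy": 50, "dz": 0, "turn": 0, "fingers": 1}
    - {"dx": 28, "dy": 50, "dz": 0, "turn": 0, "fingers": 1}
    - {"dx": 28, "dy": 50, "dz": 0, "turn": 0, "fingers": 1}
    - {"dx": 28, "dy": 50, "dz": 0, "turn": 0, "fingers": 1}
    - {"dx": 28, "dy": 50, "dz": 0, "turn": 0, "fingers": 1}
    - {"dx": 28, "dy": 50, "dz": 0, "turn": 0, "fingers": 1}
    - {"dx": 28, "dy": 50, "dz": 0, "turn": 0, "fingers": 1}
    - {"dx": 28, "dy": 50, "dz": 0, "turn": 0, "fingers": 1}
    - {"dx": 28, "dy": 50, "dz": 0, "turn": 0, "fingers": 1}
    - {"dx": 0, "dy": 10, "dz": 0, "turn": 0, "fingers": 1}

```text
t: 4.85
ee_pos: [620.9, -26.3, 209.5]
orientation: [0.0, 1.0, 0.011, 0.001]
contact_force: [-0.5, 0.8, 0.1]
gripper_width: 85.5
```

```bash
python3 -c "
from h import *
delta([621,-25,109])
d=robot.capture('side');cv2.imwrite('pics/s1.png',cv2.resize(d['pixels'][130:350,220:500,::-1],None,fx=2.7,fy=2.7,interpolation=cv2.INTER_CUBIC))"
```

```text
t 4.85 p [620.9 -26.3 209.5] yaw -88.76 Z [ 1.2e-03 -9.0e-04 -1.0e+00] w 85.5 F [-0.5  0.8  0.1] j [-0.11  0.29  1.63 -0.    1.21  1.44]
  -> dx 0.2 dy -1.3 dz 100.5 (at yaw -88.8)
```

View pics/s1.png

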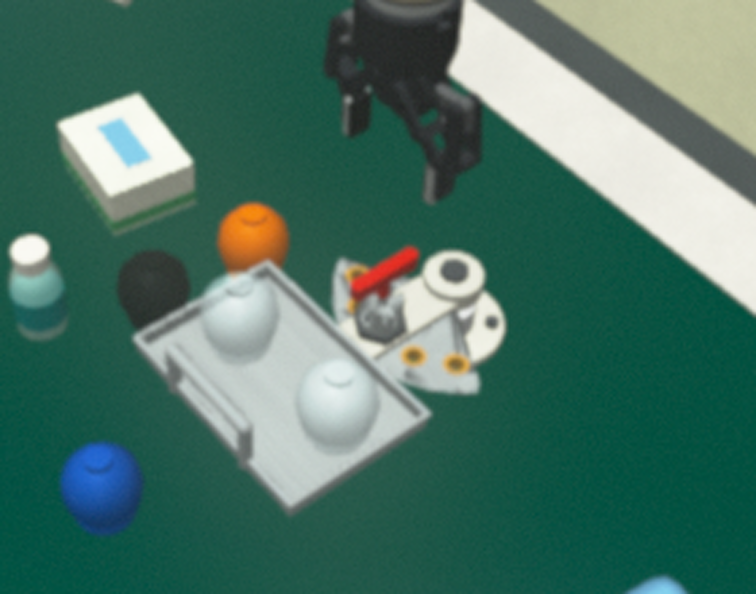

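carry_out:
  rows:
    - {"dx": 0, "dy": -1, "dz": 25, "turn": 0, "fingers": 0.3}
    - {"dx": 0, "dy": 0, "dz": 25, "turn": 0, "fingers": 0.3}
    - {"dx": 0, "dy": 0, "dz": 25, "turn": 0, "fingers": 0.3}
    - {"dx": 0, "dy": 0, "dz": 15, "turn": 0, "fingers": 0.3}
    - {"dx": 0, "dy": 0, "dz": 9, "turn": 0, "fingers": 0.3}
    - {"dx": 0, "dy": 0, "dz": 0, "turn": 0, "fingers": 0.3}

```text
t: 5.65
ee_pos: [618.8, -21.3, 110.3]
orientation: [-0.0, 1.0, 0.013, -0.0]
contact_force: [0.3, -0.2, 0.2]
gripper_width: 55.4
```

```bash
python3 -c "
from h import *
delta([621,-25,109])
d=robot.capture('side');cv2.imwrite('pics/s2.png',cv2.resize(d['pixels'][130:350,220:500,::-1],None,fx=2.7,fy=2.7,interpolation=cv2.INTER_CUBIC))"
```

```text
t 5.65 p [618.8 -21.3 110.3] yaw -88.5 Z [-8.e-04  2.e-04 -1.e+00] w 55.4 F [ 0.3 -0.2  0.2] j [-0.1   0.39  1.72  0.    1.04  1.44]
  -> dx 2.1 dy 3.7 dz 1.3 (at yaw -88.5)
```

View pics/s2.png

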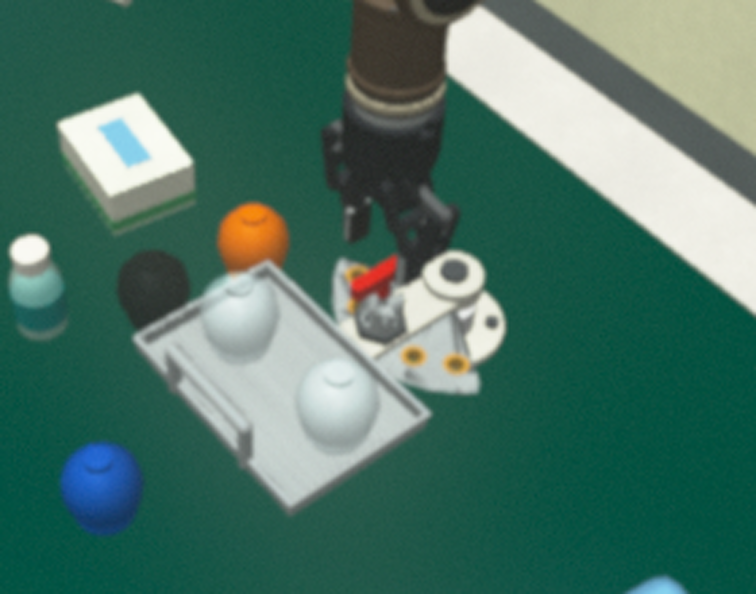

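```bash
python3 -c "
from h import *
d=robot.capture('side')
for P in ([621,-25,128],[618.8,-21.3,110],[618.8,6,118],[618.8,-49,118],[618.8,6,150],[621,-25,98]):
  print(P,((proj(d,P)[0]-[220,130])*2.7).round())
d=robot.capture('top');cv2.imwrite('pics/t2.png',cv2.resize(d['pixels'][150:300,220:440,::-1],None,fx=3.4,fy=3.4,interpolation=cv2.INTER_CUBIC))"
```

```text
[621, -25, 128] [385. 276.]
[618.8, -21.3, 110] [379. 289.]
[618.8, 6, 118] [359. 263.]
[618.8, -49, 118] [401. 302.]
[618.8, 6, 150] [361. 237.]
[621, -25, 98] [383. 300.]
```

View pics/t2.png

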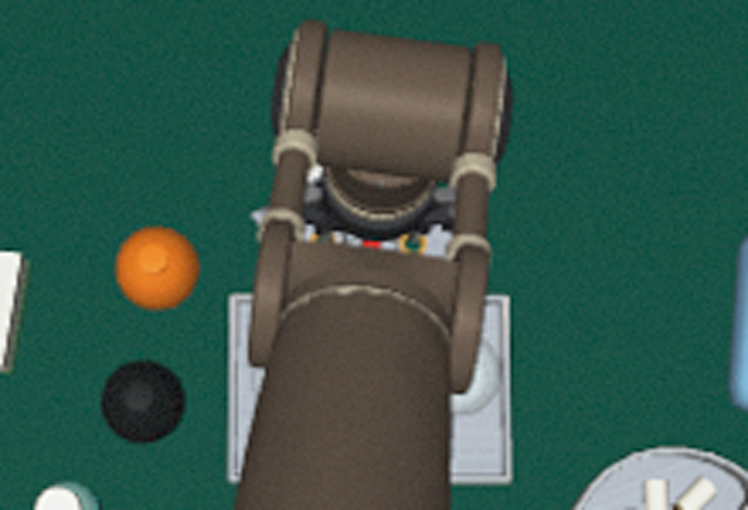

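```bash
python3 -c "
from h import *
d=robot.capture('side')
a=d['pixels'][190:260,330:420,::-1];cv2.imwrite('pics/s3.png',cv2.resize(a,None,fx=8,fy=8,interpolation=cv2.INTER_CUBIC))
for P in ([620.9,-26.3,222],[620.9,20,222],[620.9,-72,222],[620.9,20,209],[620.9,-72,209]):
  print(P,((proj(d,P)[0]-[220,130])*2.7).round())
for P in ([618.8,8,118],[618.8,-51,118],[618.8,8,130],[618.8,-51,130]):
  print(P,((proj(d,P)[0]-[330,190])*8).round())
delta([621,-25,109])
"
```

```text
[620.9, -26.3, 222] [393. 195.]
[620.9, 20, 222] [356. 162.]
[620.9, -72, 222] [432. 229.]
[620.9, 20, 209] [355. 174.]
[620.9, -72, 209] [430. 241.]
[618.8, 8, 118] [180. 295.]
[618.8, -51, 118] [313. 420.]
[618.8, 8, 130] [182. 266.]
[618.8, -51, 130] [316. 391.]
t 5.85 p [620.1 -21.9 111.8] yaw -88.53 Z [ 2.1e-03 -2.0e-04 -1.0e+00] w 55.6 F [ 0.2  0.2 -0.4] j [-0.11  0.39  1.71  0.    1.04  1.44]
  -> dx 0.8 dy 3.1 dz 2.8 (at yaw -88.5)
```

View pics/s3.png

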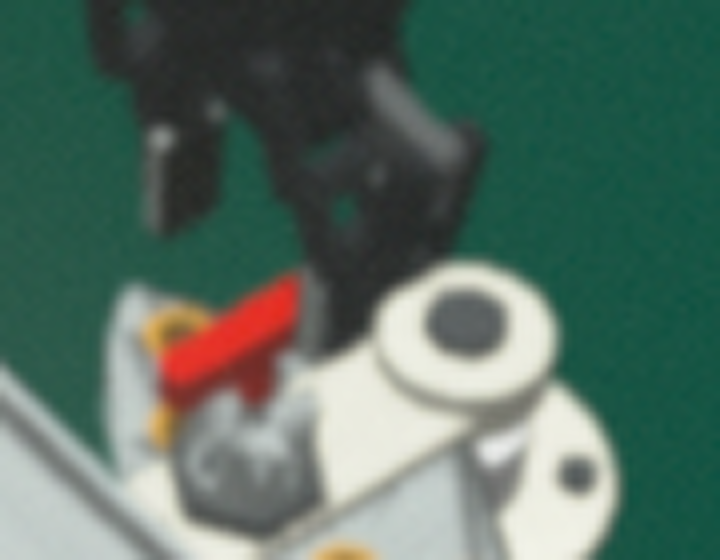

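```bash
python3 -c "
from h import *
d=robot.capture('side');R=cv2.Rodrigues(d['rvec'])[0];C=-R.T@d['tvec'];print(C)
for uv in ((165,235),(330,355)):
  for z in (110,120,130,140): print(uv,z,ray(d,[uv[0]/8+330,uv[1]/8+190],z).round(1))
print('bar ends',[((proj(d,P)[0]-[330,190])*8).round() for P in ([586,-26,132],[656,-24,132])])
t=robot.capture('top');print([((proj(t,[620,-22,z])[0]-[220,150])*3.4).round() for z in (110,190,250)])
"
```

```text
[  80.64871477 -605.96521769  987.09847932]
(165, 235) 110 [635.2  35.  110. ]
(165, 235) 120 [628.9  27.7 120. ]
(165, 235) 130 [622.5  20.4 130. ]
(165, 235) 140 [616.2  13.1 140. ]
(330, 355) 110 [643.4 -29.8 110. ]
(330, 355) 120 [637.  -36.3 120. ]
(330, 355) 130 [630.6 -42.9 130. ]
(330, 355) 140 [624.1 -49.5 140. ]
bar ends [array([166., 385.]), array([357., 271.])]
[array([366., 240.]), array([370., 216.]), array([373., 196.])]
```

carry_out:
  rows:
    - {"dx": 1, "dy": 3, "dz": 3, "turn": 0, "fingers": -0.3}
    - {"dx": 0, "dy": 0, "dz": 0, "turn": 0, "fingers": -0.5}
    - {"dx": 0, "dy": 0, "dz": 0, "turn": 0, "fingers": -1}
    - {"dx": 0, "dy": 0, "dz": 0, "turn": 0, "fingers": -1}
    - {"dx": 0, "dy": 0, "dz": 0, "turn": 0, "fingers": -1}
    - {"dx": 0, "dy": 0, "dz": 0, "turn": 0, "fingers": -1}
  grip_force: 60

```text
t: 6.7
ee_pos: [620.3, -24.8, 107.6]
orientation: [0.0, 1.0, 0.013, 0.0]
contact_force: [-0.0, 0.2, 0.2]
gripper_width: 0.4
```

```bash
python3 -c "
from h import *
d=robot.capture('side')
a=d['pixels'][190:260,330:420,::-1];cv2.imwrite('pics/s4.png',cv2.resize(a,None,fx=8,fy=8,interpolation=cv2.INTER_CUBIC))
delta([621,-25,109])
"
```

```text
t 6.75 p [620.3 -24.8 107.6] yaw -88.53 Z [ 1.e-04 -0.e+00 -1.e+00] w 0.1 F [ 0.6  0.5 -0.5] j [-0.11  0.4   1.71 -0.    1.03  1.44]
  -> dx 0.7 dy 0.2 dz -1.4 (at yaw -88.5)
```

View pics/s4.png

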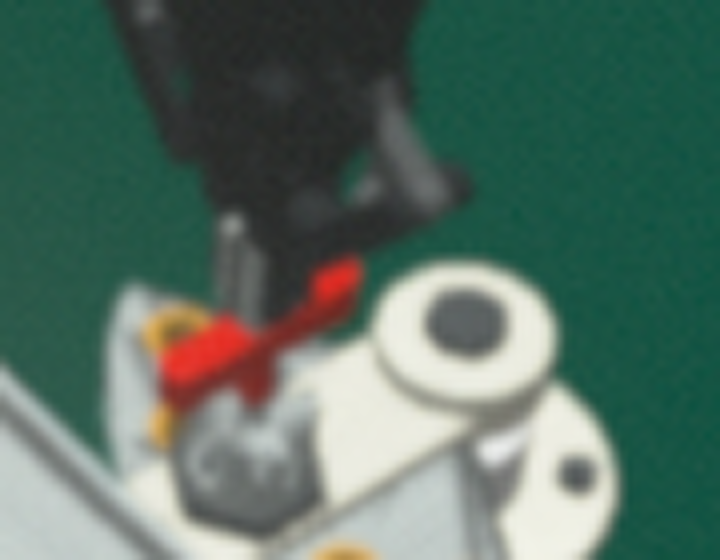

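```bash
python3 -c "
from h import *
d=robot.capture('side')
for z in (107,125,136,140): print(z,ray(d,[262/8+330,325/8+190],z).round(1))
t=robot.capture('top')
im=t['pixels'][150:300,220:440,::-1];cv2.imwrite('pics/t4.png',cv2.resize(im,None,fx=3.4,fy=3.4,interpolation=cv2.INTER_CUBIC))
d0=cv2.imread('pics/side0.png')[60:150,40:140];cv2.imwrite('pics/s0g.png',cv2.resize(d0,None,fx=6,fy=6,interpolation=cv2.INTER_CUBIC))
d0=cv2.imread('pics/top0.png')[320:400,20:120];cv2.imwrite('pics/t0g.png',cv2.resize(d0,None,fx=6,fy=6,interpolation=cv2.INTER_CUBIC))
P=[280,558,199]
print(((proj(d,P)[0]-[40,60])*6).round(),((proj(t,P)[0]-[20,320])*6).round())
"
```

```text
107 [637.1  -7.3 107. ]
125 [625.8 -19.6 125. ]
136 [618.8 -27.1 136. ]
140 [616.3 -29.8 140. ]
[411. 441.] [300. 190.]
```

View pics/s0g.png

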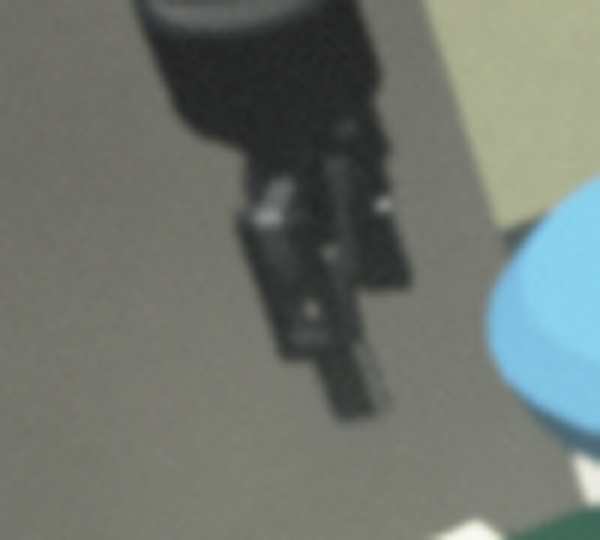

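View pics/t0g.png

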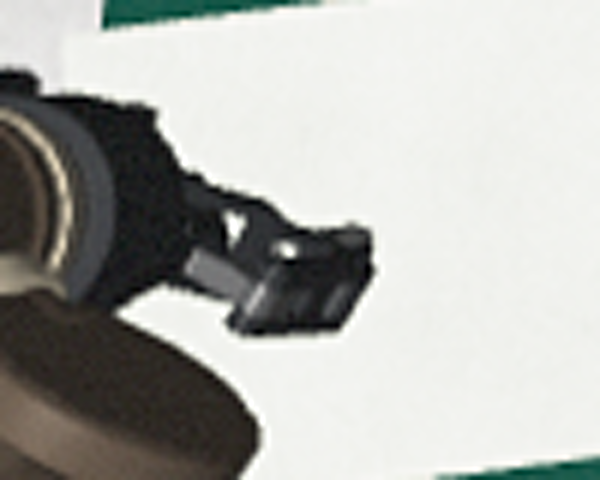

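View pics/t4.png

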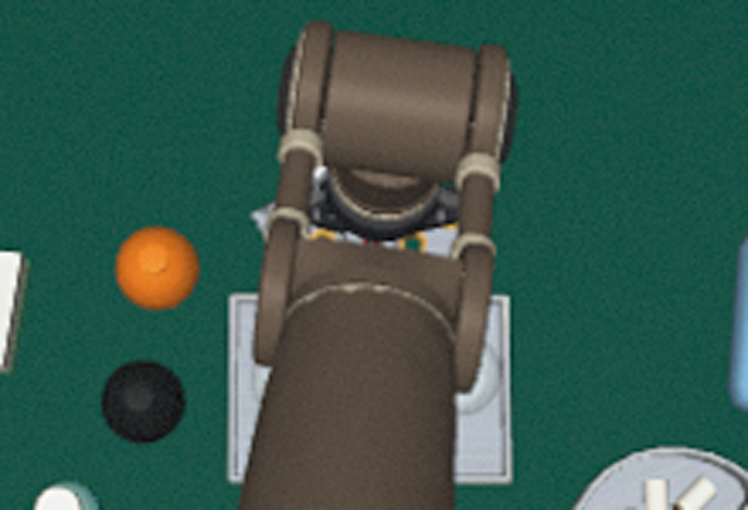

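The fingers shut to 0 mm, so they missed. In the picture the shut tip ends on top of the bar at (262,325), on the ray through (619,-27,136), while the robot reports z = 108. The xy agrees, but the real tips seem about 28 mm higher than reported. I'll open, go down in watched steps and check force and picture each time.

carry_out:
  rows:
    - {"dx": 0, "dy": 0, "dz": -6, "turn": 0, "fingers": 0}
    - {"dx": 0, "dy": 0, "dz": 0, "turn": 0, "fingers": 0}
    - {"dx": 0, "dy": 0, "dz": 0, "turn": 0, "fingers": 0}
    - {"dx": 0, "dy": 0, "dz": 6, "turn": 0, "fingers": 0}
    - {"dx": 0, "dy": 0, "dz": 5, "turn": 0, "fingers": 0}
    - {"dx": 0, "dy": 0, "dz": 5, "turn": 0, "fingers": 0}
    - {"dx": 0, "dy": 0, "dz": 4, "turn": 0, "fingers": 0}
    - {"dx": 0, "dy": 0, "dz": 0, "turn": 0, "fingers": 0}

```text
t: 7.85
ee_pos: [619.8, -24.8, 92.9]
orientation: [-0.0, 1.0, 0.013, -0.001]
contact_force: [-0.5, -0.5, 0.6]
gripper_width: 42.6
```

```bash
python3 -c "
from h import *
d=robot.capture('side')
a=d['pixels'][190:260,330:420,::-1];cv2.imwrite('pics/s5.png',cv2.resize(a,None,fx=8,fy=8,interpolation=cv2.INTER_CUBIC))
delta([621,-25,81])
"
```

```text
t 7.9 p [620.1 -24.8  93.3] yaw -88.53 Z [-5.e-04  1.e-04 -1.e+00] w 42.5 F [-0.3 -0.1  0.7] j [-0.11  0.42  1.72  0.    1.01  1.44]
  -> dx 0.9 dy 0.3 dz 12.3 (at yaw -88.5)
```

View pics/s5.png

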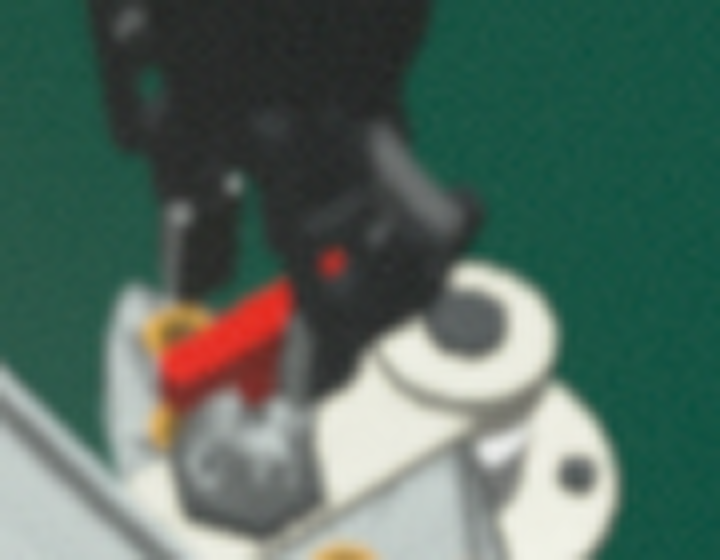

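carry_out:
  rows:
    - {"dx": 1, "dy": 0, "dz": 6, "turn": 0, "fingers": 0}
    - {"dx": 0, "dy": 0, "dz": 5, "turn": 0, "fingers": 0}
    - {"dx": 0, "dy": 0, "dz": 0, "turn": 0, "fingers": -0.4}
    - {"dx": 0, "dy": 0, "dz": 0, "turn": 0, "fingers": -0.6}
    - {"dx": 0, "dy": 0, "dz": 0, "turn": 0, "fingers": -1}
    - {"dx": 0, "dy": 0, "dz": 0, "turn": 0, "fingers": -1}
    - {"dx": 0, "dy": 0, "dz": 0, "turn": 0, "fingers": -1}
  grip_force: 60

```text
t: 8.78
ee_pos: [621.3, -24.5, 82.8]
orientation: [-0.0, 1.0, 0.013, 0.0]
contact_force: [-0.7, 2.1, 1.8]
gripper_width: 12.9
```

```bash
python3 -c "
from h import *
d=robot.capture('side')
a=d['pixels'][190:260,330:420,::-1];cv2.imwrite('pics/s6.png',cv2.resize(a,None,fx=8,fy=8,interpolation=cv2.INTER_CUBIC))
delta([621,-25,81])
"
```

```text
t 8.825 p [621.3 -24.5  82.8] yaw -88.53 Z [ 1.e-04  4.e-04 -1.e+00] w 13.0 F [0.  1.9 1. ] j [-0.11  0.43  1.72  0.    0.99  1.44]
  -> dx -0.3 dy 0.5 dz 1.8 (at yaw -88.5)
```

View pics/s6.png

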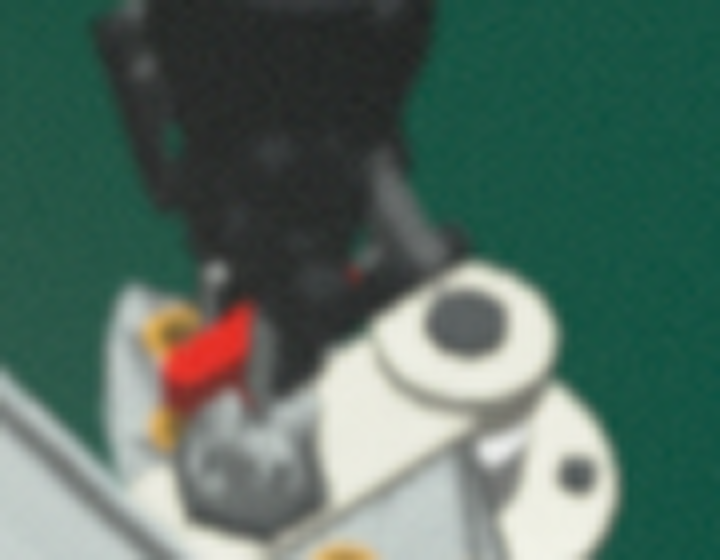

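The bar is held, with the gap at 13 mm. Now lift.

carry_out:
  rows:
    - {"dx": 0, "dy": 0, "dz": -6, "turn": 0, "fingers": -1}
    - {"dx": 0, "dy": 0, "dz": -8, "turn": 0, "fingers": -1}
    - {"dx": 0, "dy": 0, "dz": -8, "turn": 0, "fingers": -1}
    - {"dx": 0, "dy": 0, "dz": 0, "turn": 0, "fingers": -1}
    - {"dx": 0, "dy": 0, "dz": 0, "turn": 0, "fingers": -1}
  grip_force: 80

```text
t: 9.45
ee_pos: [621.0, -24.7, 103.9]
orientation: [-0.0, 1.0, 0.013, -0.0]
contact_force: [3.5, 2.1, -12.4]
gripper_width: 12.4
```

```bash
python3 -c "
from h import *
d=robot.capture('side')
a=d['pixels'][190:260,330:420,::-1];cv2.imwrite('pics/s7.png',cv2.resize(a,None,fx=8,fy=8,interpolation=cv2.INTER_CUBIC))
delta([621,-25,81])
"
```

```text
t 9.5 p [620.9 -24.7 103.9] yaw -88.53 Z [-6.e-04  2.e-04 -1.e+00] w 12.3 F [  4.6   2.3 -11.5] j [-0.11  0.4   1.71  0.    1.03  1.44]
  -> dx 0.1 dy 0.3 dz 22.9 (at yaw -88.5)
```

View pics/s7.png

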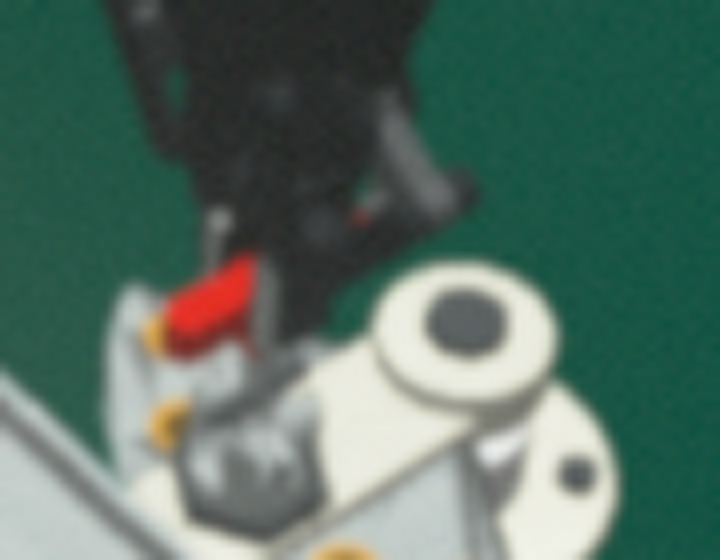

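carry_out:
  rows:
    - {"dx": 0, "dy": 0, "dz": 0, "turn": -9.5, "fingers": -1}
    - {"dx": 0, "dy": 0, "dz": 0, "turn": -9.5, "fingers": -1}
    - {"dx": 0, "dy": 0, "dz": 0, "turn": -9.5, "fingers": -1}
    - {"dx": 0, "dy": 0, "dz": 0, "turn": -9.5, "fingers": -1}
    - {"dx": 0, "dy": 0, "dz": 0, "turn": -9.5, "fingers": -1}
    - {"dx": 0, "dy": 0, "dz": 0, "turn": -9.5, "fingers": -1}
    - {"dx": 0, "dy": 0, "dz": 0, "turn": -9.5, "fingers": -1}
    - {"dx": 0, "dy": 0, "dz": 0, "turn": -9, "fingers": -1}
    - {"dx": 0, "dy": 0, "dz": 0, "turn": 0, "fingers": -1}
    - {"dx": 0, "dy": 0, "dz": 0, "turn": 0, "fingers": -1}

```text
t: 10.75
ee_pos: [621.3, -25.0, 104.4]
orientation: [0.0, 0.783, 0.621, -0.0]
contact_force: [4.6, 1.0, -12.8]
gripper_width: 12.3
```

```bash
python3 -c "
from h import *
d=robot.capture('side')
a=d['pixels'][190:260,330:420,::-1];cv2.imwrite('pics/s8.png',cv2.resize(a,None,fx=8,fy=8,interpolation=cv2.INTER_CUBIC))
delta([621,-25,81])
print(robot.observe()['moment'])
"
```

```text
t 10.8 p [621.3 -25.  104.4] yaw -13.13 Z [ 1.e-04 -4.e-04 -1.e+00] w 12.6 F [  5.3   0.2 -12.5] j [-0.11  0.4   1.71 -0.    1.03  0.12]
  -> dx -0.1 dy -0.3 dz 23.4 (at yaw -13.1)
[ 0.08808405 -0.84266618 -0.00426921]
```

View pics/s8.png

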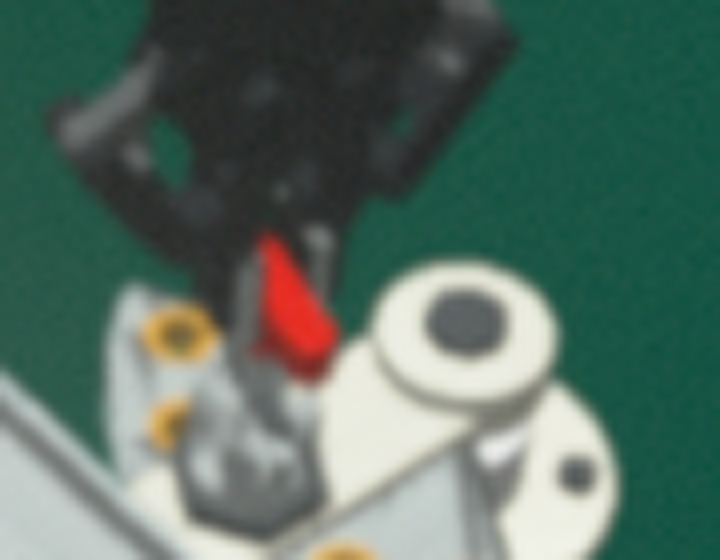

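carry_out:
  rows:
    - {"dx": 0, "dy": 0, "dz": 3, "turn": 0, "fingers": -1}
    - {"dx": 0, "dy": 0, "dz": 2, "turn": 0, "fingers": -1}
    - {"dx": 0, "dy": 0, "dz": 0, "turn": 0, "fingers": -1}
    - {"dx": 0, "dy": 0, "dz": 0, "turn": 0, "fingers": -1}

```text
t: 11.3
ee_pos: [621.4, -25.0, 99.7]
orientation: [0.0, 0.783, 0.622, 0.0]
contact_force: [5.3, -0.2, -10.5]
gripper_width: 12.4
```

```bash
python3 -c "
from h import *
delta([621,-25,81])"
```

```text
t 11.3 p [621.4 -25.   99.7] yaw -13.04 Z [ 3.e-04 -4.e-04 -1.e+00] w 12.4 F [  5.3  -0.2 -10.5] j [-0.11  0.41  1.72 -0.    1.02  0.12]
  -> dx -0.1 dy -0.4 dz 18.7 (at yaw -13.0)
```

carry_out:
  rows:
    - {"dx": 0, "dy": 0, "dz": 2, "turn": 0, "fingers": -1}
    - {"dx": 0, "dy": 0, "dz": 0, "turn": 0, "fingers": -1}
    - {"dx": 0, "dy": 0, "dz": 0, "turn": 0, "fingers": -1}

```text
t: 11.68
ee_pos: [621.6, -24.9, 98.9]
orientation: [0.0, 0.783, 0.622, 0.0]
contact_force: [0.4, -0.2, 0.6]
gripper_width: 12.0
```

Force has dropped to zero, so the cross pin is resting in its notch. Release gently and rise.

carry_out:
  rows:
    - {"dx": 0, "dy": 0, "dz": 0, "turn": 0, "fingers": -0.4}
    - {"dx": 0, "dy": 0, "dz": 0, "turn": 0, "fingers": 0}
    - {"dx": 0, "dy": 0, "dz": 0, "turn": 0, "fingers": 0}
    - {"dx": 0, "dy": 0, "dz": -10, "turn": 0, "fingers": 0}
    - {"dx": 0, "dy": 0, "dz": -25, "turn": 0, "fingers": 0}
    - {"dx": 0, "dy": 0, "dz": -30, "turn": 0, "fingers": 0}
    - {"dx": 0, "dy": 0, "dz": -20, "turn": 0, "fingers": 0}
    - {"dx": 0, "dy": 0, "dz": 0, "turn": 0, "fingers": 0}

```text
t: 12.68
ee_pos: [623.0, -24.9, 185.3]
orientation: [0.002, 0.783, 0.622, 0.002]
contact_force: [0.1, 0.7, -0.4]
gripper_width: 42.7
```

```bash
python3 -c "
from h import *
d=robot.capture('side')
a=d['pixels'][160:310,230:430,::-1];cv2.imwrite('pics/s9.png',cv2.resize(a,None,fx=4,fy=4,interpolation=cv2.INTER_CUBIC))
print(((proj(d,[621,-25,145])[0]-[230,160])*4))
delta([440,-30,180],np.radians(1.5))
"
```

```text
[532.66082703 267.49543249]
t 12.725 p [621.7 -24.8 183.4] yaw -13.03 Z [ 1.7e-03 -2.0e-04 -1.0e+00] w 42.6 F [-0.  -0.2 -1. ] j [-0.11  0.32  1.66 -0.    1.17  0.12]
  -> dx -0.4 dy -181.8 dz 3.4 (at yaw 1.5)
```

View pics/s9.png

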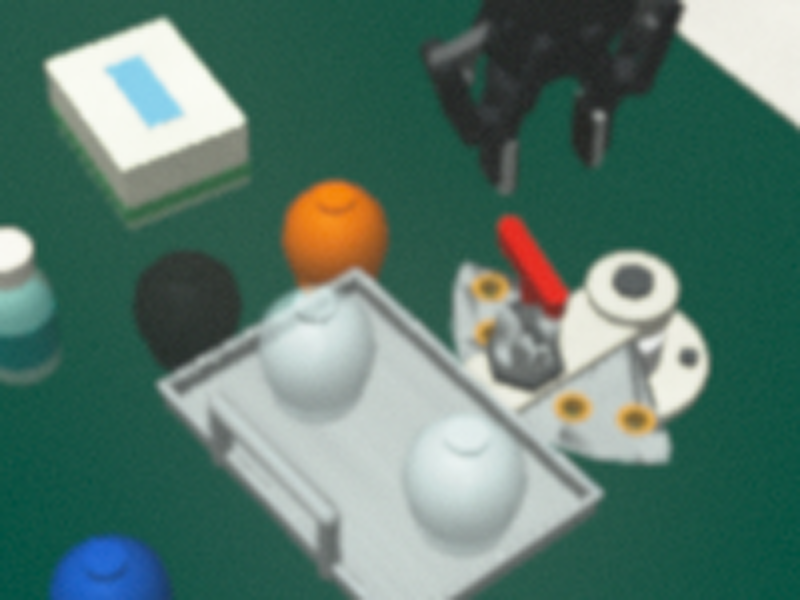

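carry_out:
  rows:
    - {"dx": 0, "dy": 0, "dz": 0, "turn": -7.3, "fingers": 0.2}
    - {"dx": 0, "dy": 0, "dz": 0, "turn": -7.2, "fingers": 0.2}
    - {"dx": 0, "dy": -30, "dz": 0, "turn": 0, "fingers": 0.2}
    - {"dx": 0, "dy": -40, "dz": 0, "turn": 0, "fingers": 0.2}
    - {"dx": 0, "dy": -45, "dz": 0, "turn": 0, "fingers": 0.2}
    - {"dx": 0, "dy": -40, "dz": 0, "turn": 0, "fingers": 0.2}
    - {"dx": 0, "dy": -26, "dz": 0, "turn": 0, "fingers": 0.2}
    - {"dx": 0, "dy": 0, "dz": 20, "turn": 0, "fingers": 0.2}
    - {"dx": 0, "dy": 0, "dz": 20, "turn": 0, "fingers": 0.2}
    - {"dx": 0, "dy": 0, "dz": 0, "turn": 0, "fingers": 0.2}

```text
t: 13.98
ee_pos: [437.3, -28.9, 139.9]
orientation: [-0.003, 0.698, 0.716, -0.002]
contact_force: [-0.6, 0.5, -0.1]
gripper_width: 51.0
```

```bash
python3 -c "
from h import *
d=robot.capture('side')
a=d['pixels'][160:340,220:420,::-1];cv2.imwrite('pics/s10.png',cv2.resize(a,None,fx=3.3,fy=3.3,interpolation=cv2.INTER_CUBIC))
for P in([440,-30,118],[440,-30,175],[460,-30,180],[420,-30,180]):print(P,((proj(d,P)[0]-[220,160])*3.3).round())
delta([440,-30,71],np.radians(1.5))
"
```

```text
[440, -30, 118] [255. 377.]
[440, -30, 175] [252. 320.]
[460, -30, 180] [278. 300.]
[420, -30, 180] [225. 330.]
t 14.025 p [438.6 -29.1 141.1] yaw 1.47 Z [-4.e-03  6.e-04 -1.e+00] w 51.0 F [-0.3  0.8 -0.1] j [-0.17  0.02  2.1  -0.    1.03 -0.19]
  -> dx -0.9 dy 1.3 dz 70.1 (at yaw 1.5)
```

View pics/s10.png

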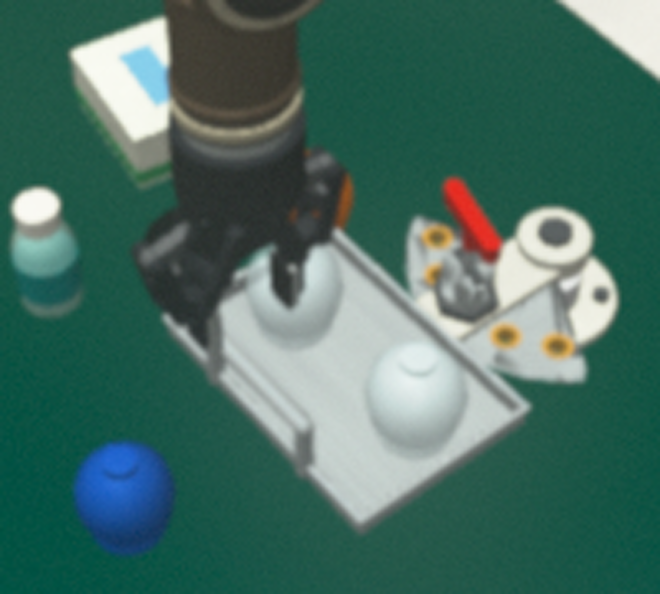

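carry_out:
  rows:
    - {"dx": -1, "dy": 1, "dz": 20, "turn": 0, "fingers": 0.2}
    - {"dx": 0, "dy": 0, "dz": 20, "turn": 0, "fingers": 0.2}
    - {"dx": 0, "dy": 0, "dz": 15, "turn": 0, "fingers": 0.2}
    - {"dx": 0, "dy": 0, "dz": 10, "turn": 0, "fingers": 0.2}
    - {"dx": 0, "dy": 0, "dz": 5, "turn": 0, "fingers": 0.2}
    - {"dx": 0, "dy": 0, "dz": 0, "turn": 0, "fingers": 0}
  grip_force: 20

```text
t: 14.78
ee_pos: [441.4, -30.4, 72.5]
orientation: [-0.0, 0.698, 0.716, -0.0]
contact_force: [-0.1, -1.4, 0.2]
gripper_width: 42.8
```

```bash
python3 -c "
from h import *
d=robot.capture('side')
a=d['pixels'][200:320,240:400,::-1];cv2.imwrite('pics/s11.png',cv2.resize(a,None,fx=5,fy=5,interpolation=cv2.INTER_CUBIC))
delta([440,-30,71],np.radians(1.5))
"
```

```text
t 14.825 p [441.7 -30.4  72.8] yaw 1.47 Z [ 5.e-04 -1.e-04 -1.e+00] w 43.0 F [-0.1 -0.1  0.1] j [-0.17  0.13  2.15  0.    0.86 -0.19]
  -> dx 0.5 dy -1.7 dz 1.8 (at yaw 1.5)
```

View pics/s11.png

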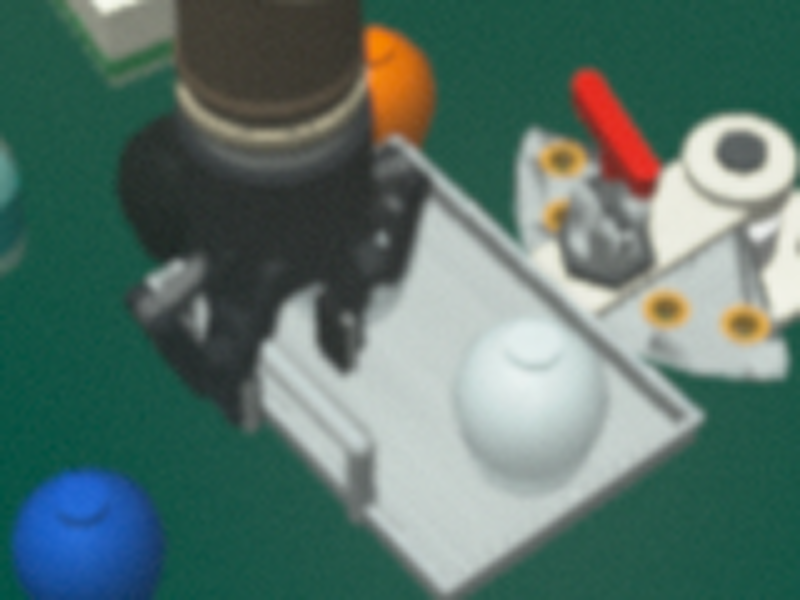

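carry_out:
  rows:
    - {"dx": 0, "dy": -1, "dz": 1, "turn": 0, "fingers": -0.4}
    - {"dx": 0, "dy": 0, "dz": 0, "turn": 0, "fingers": -0.6}
    - {"dx": 0, "dy": 0, "dz": 0, "turn": 0, "fingers": -1}
    - {"dx": 0, "dy": 0, "dz": 0, "turn": 0, "fingers": -1}
    - {"dx": 0, "dy": 0, "dz": 0, "turn": 0, "fingers": -1}
  grip_force: 25

```text
t: 15.45
ee_pos: [440.8, -30.5, 71.9]
orientation: [0.0, 0.698, 0.716, 0.0]
contact_force: [0.0, -1.1, 2.7]
gripper_width: 11.3
```

```bash
python3 -c "
from h import *
delta([440,-30,71],np.radians(1.5))
b=[706.08,-22.96,.02645]
s,p,psi,Z=st(); q=p[:2]-np.array(b[:2]); print('r',np.hypot(*q),'swing',b[2]+np.pi-np.arctan2(q[1],q[0])%(2*np.pi))
N=28; w=np.sin(np.pi*(np.arange(N)+.5)/N)**1; w/=w.sum(); r=np.hypot(*q)
for a in np.degrees(w*.873): print(round(a,2), 'chord',round(2*r*np.sin(np.radians(a)/2),2), end='; ')
"
```

```text
t 15.45 p [440.8 -30.5  71.9] yaw 1.48 Z [ 8.e-04 -2.e-04 -1.e+00] w 11.3 F [ 0.  -1.1  2.7] j [-0.17  0.13  2.15 -0.    0.86 -0.19]
  -> dx 0.5 dy -0.8 dz 0.9 (at yaw 1.5)
r 265.40883505384056 swing -0.0017861708084230266
0.16 chord 0.73; 0.47 chord 2.18; 0.78 chord 3.6; 1.07 chord 4.97; 1.36 chord 6.28; 1.62 chord 7.52; 1.87 chord 8.66; 2.09 chord 9.69; 2.29 chord 10.59; 2.45 chord 11.37; 2.59 chord 12.0; 2.69 chord 12.48; 2.76 chord 12.81; 2.8 chord 12.97; 2.8 chord 12.97; 2.76 chord 12.81; 2.69 chord 12.48; 2.59 chord 12.0; 2.45 chord 11.37; 2.29 chord 10.59; 2.09 chord 9.69; 1.87 chord 8.66; 1.62 chord 7.52; 1.36 chord 6.28; 1.07 chord 4.97; 0.78 chord 3.6; 0.47 chord 2.18; 0.16 chord 0.73;
```

carry_out:
  rows:
    - {"dx": -1.16, "dy": 0, "dz": 0, "turn": -0.25, "fingers": -1}
    - {"dx": -2.32, "dy": 0.01, "dz": 0, "turn": -0.5, "fingers": -1}
    - {"dx": -3.47, "dy": 0.02, "dz": 0, "turn": -0.75, "fingers": -1}
    - {"dx": -4.63, "dy": 0.04, "dz": 0, "turn": -1.0, "fingers": -1}
    - {"dx": -5.79, "dy": 0.06, "dz": 0, "turn": -1.25, "fingers": -1}
    - {"dx": -6.95, "dy": 0.09, "dz": 0, "turn": -1.5, "fingers": -1}
    - {"dx": -6.95, "dy": 0.09, "dz": 0, "turn": -1.5, "fingers": -1}
    - {"dx": -6.95, "dy": 0.09, "dz": 0, "turn": -1.5, "fingers": -1}

```text
t: 16.45
ee_pos: [445.0, -69.0, 71.9]
orientation: [0.001, 0.644, 0.765, 0.001]
contact_force: [1.3, 1.1, 4.5]
gripper_width: 10.8
```

```bash
cat > sw.py <<'E'
from h import *
b=[706.08,-22.96,.02645]
s,p,psi,Z=st(); q=p[:2]-np.array(b[:2]); print('t',s['t'],p.round(1),'r',np.hypot(*q),'swing deg',np.degrees(b[2]+np.pi-np.arctan2(q[1],q[0])%(2*np.pi)),'yaw',np.degrees(psi),'F',np.round(s['contact_force'],1),np.round(s['moment'],2),'w',s['gripper_width'])
E
python3 sw.py
```

```text
t 16.45 [445.  -69.   71.9] r 265.13400127251566 swing deg -8.488872789792234 yaw 9.793265282114787 F [1.3 1.1 4.5] [ 0.3  -0.35  0.11] w 10.756325770171433
```

carry_out:
  rows:
    - {"dx": -8.11, "dy": 0.12, "dz": 0, "turn": -1.75, "fingers": -1}
    - {"dx": -9.26, "dy": 0.16, "dz": 0, "turn": -2, "fingers": -1}
    - {"dx": -9.26, "dy": 0.16, "dz": 0, "turn": -2, "fingers": -1}
    - {"dx": -9.26, "dy": 0.16, "dz": 0, "turn": -2, "fingers": -1}
    - {"dx": -9.26, "dy": 0.16, "dz": 0, "turn": -2, "fingers": -1}
    - {"dx": -9.26, "dy": 0.16, "dz": 0, "turn": -2, "fingers": -1}
    - {"dx": -9.26, "dy": 0.16, "dz": 0, "turn": -2, "fingers": -1}
    - {"dx": -9.26, "dy": 0.16, "dz": 0, "turn": -2, "fingers": -1}
    - {"dx": -9.26, "dy": 0.16, "dz": 0, "turn": -2, "fingers": -1}
    - {"dx": -9.26, "dy": 0.16, "dz": 0, "turn": -2, "fingers": -1}
    - {"dx": -9.26, "dy": 0.16, "dz": 0, "turn": -2, "fingers": -1}
    - {"dx": -9.26, "dy": 0.16, "dz": 0, "turn": -2, "fingers": -1}

```text
t: 17.95
ee_pos: [486.1, -169.9, 71.9]
orientation: [0.001, 0.473, 0.881, 0.001]
contact_force: [4.6, 3.8, 3.0]
gripper_width: 11.0
```

```bash
python3 sw.py
```

```text
t 17.95 [ 486.1 -169.9   71.9] r 264.5230235513745 swing deg -32.21689985284913 yaw 33.493755283302306 F [4.6 3.8 3. ] [ 0.72 -0.74  0.05] w 11.002619555472997
```

carry_out:
  rows:
    - {"dx": -9.26, "dy": 0.1, "dz": 0, "turn": -2, "fingers": -1}
    - {"dx": -9.26, "dy": 0.1, "dz": 0, "turn": -2, "fingers": -1}
    - {"dx": -9.26, "dy": 0.1, "dz": 0, "turn": -2, "fingers": -1}
    - {"dx": -9.26, "dy": 0.1, "dz": 0, "turn": -2, "fingers": -1}
    - {"dx": -9.26, "dy": 0.1, "dz": 0, "turn": -2, "fingers": -1}
    - {"dx": -8.11, "dy": 0.05, "dz": 0, "turn": -1.75, "fingers": -1}
    - {"dx": -6.95, "dy": 0.05, "dz": 0, "turn": -1.5, "fingers": -1}
    - {"dx": -6.95, "dy": 0.05, "dz": 0, "turn": -1.5, "fingers": -1}
    - {"dx": -5.79, "dy": 0.03, "dz": 0, "turn": -1.25, "fingers": -1}
    - {"dx": -4.17, "dy": 0, "dz": 0, "turn": -0.9, "fingers": -1}
    - {"dx": -2.78, "dy": 0, "dz": 0, "turn": -0.6, "fingers": -1}
    - {"dx": -1.39, "dy": 0, "dz": 0, "turn": -0.3, "fingers": -1}

```text
t: 19.45
ee_pos: [541.0, -229.3, 72.0]
orientation: [0.001, 0.332, 0.943, 0.002]
contact_force: [4.4, 6.9, 4.3]
gripper_width: 11.3
```

carry_out:
  rows:
    - {"dx": 0, "dy": 0, "dz": 0, "turn": 0, "fingers": -1}
    - {"dx": 0, "dy": 0, "dz": 0, "turn": 0, "fingers": -1}

```text
t: 19.7
ee_pos: [541.1, -229.4, 71.9]
orientation: [0.001, 0.332, 0.943, 0.002]
contact_force: [5.2, 6.8, 4.2]
gripper_width: 10.9
```

```bash
python3 sw.py; python3 -c "
from h import *
d=robot.capture('side')
a=d['pixels'][190:350,250:430,::-1];cv2.imwrite('pics/s12.png',cv2.resize(a,None,fx=4,fy=3.7,interpolation=cv2.INTER_CUBIC))
d=robot.capture('top')
a=d['pixels'][160:320,240:460,::-1];cv2.imwrite('pics/t12.png',cv2.resize(a,None,fx=3.5,fy=3.5,interpolation=cv2.INTER_CUBIC))
"
```

```text
t 19.7 [ 541.1 -229.4   71.9] r 264.23477837141434 swing deg -49.856802615242124 yaw 51.22055761038329 F [5.2 6.8 4.2] [ 0.99 -0.76  0.07] w 10.93878821457472
```

View pics/s12.png

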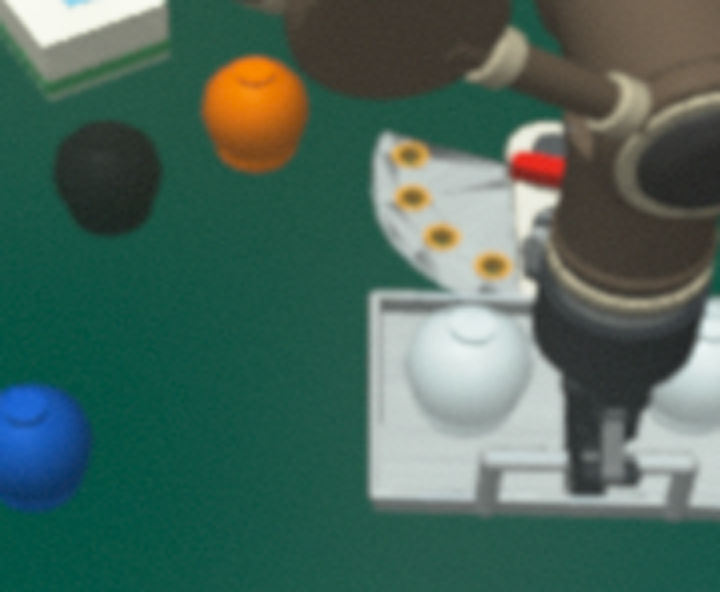

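View pics/t12.png

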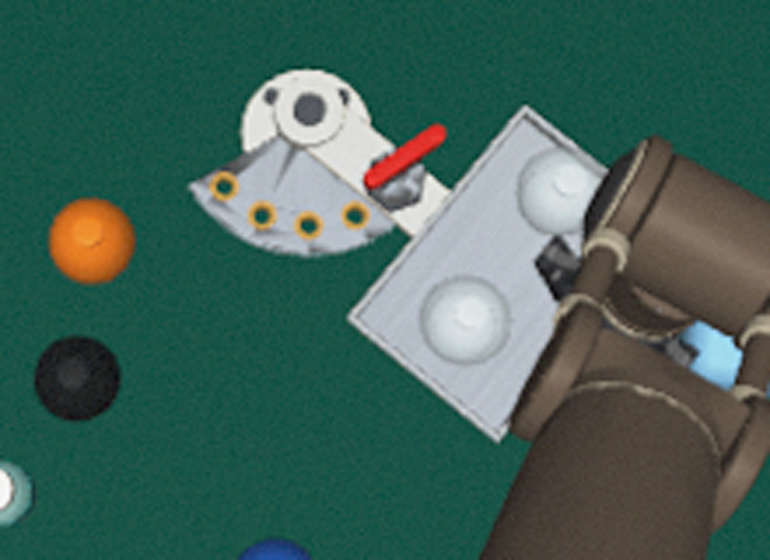

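carry_out:
  rows:
    - {"dx": 0, "dy": 0, "dz": 0, "turn": 0, "fingers": -0.5}
    - {"dx": 0, "dy": 0, "dz": 0, "turn": 0, "fingers": 0}
    - {"dx": 0, "dy": 0, "dz": 0, "turn": 0, "fingers": 0}
    - {"dx": 0, "dy": 0, "dz": -15, "turn": 0, "fingers": 0}
    - {"dx": 0, "dy": 0, "dz": -30, "turn": 0, "fingers": 0}
    - {"dx": 0, "dy": 0, "dz": -40, "turn": 0, "fingers": 0}
    - {"dx": 0, "dy": 0, "dz": -30, "turn": 0, "fingers": 0}
    - {"dx": 0, "dy": 0, "dz": 0, "turn": 7.1, "fingers": 0}
    - {"dx": 0, "dy": 0, "dz": 0, "turn": 7.2, "fingers": 0}

```text
t: 20.92
ee_pos: [539.8, -231.5, 188.8]
orientation: [0.001, 0.448, 0.894, -0.0]
contact_force: [0.6, 0.3, -1.0]
gripper_width: 42.7
```

```bash
cat > ang.py <<'E'
from h import *
import sys
b=[706.08,-22.96,.02645]
d=robot.capture('side');cv2.imwrite('pics/s_%s.png'%sys.argv[1],cv2.resize(d['pixels'][190:350,250:430,::-1],None,fx=4,fy=3.7,interpolation=cv2.INTER_CUBIC))
d=robot.capture('top')
cv2.imwrite('pics/t_%s.png'%sys.argv[1],cv2.resize(d['pixels'][160:320,240:460,::-1],None,fx=3.5,fy=3.5,interpolation=cv2.INTER_CUBIC))
for nm,lat,r in(('inL',105,126),('inR',-105,126),('outL',105,266),('outR',-105,266)):
    print(nm,[(a,((proj(d,loc(b,arm(np.radians(a),r,lat,82)))[0]-[240,160])*3.5).round()) for a in(-48,-50,-52)])
E
python3 ang.py a; python3 -c "
from h import *
delta([653.2,-89.5,180],np.radians(36.9))"
```

```text
inL [(-48, array([341., 320.])), (-50, array([349., 319.])), (-52, array([356., 318.]))]
inR [(-48, array([525., 117.])), (-50, array([525., 110.])), (-52, array([524., 103.]))]
outL [(-48, array([483., 446.])), (-50, array([495., 440.])), (-52, array([507., 434.]))]
outR [(-48, array([666., 239.])), (-50, array([670., 227.])), (-52, array([673., 214.]))]
t 21.025 p [ 539.4 -231.3  187.9] yaw 36.97 Z [ 1.4e-03 -9.0e-04 -1.0e+00] w 42.5 F [-0.6 -0.1  0.5] j [-0.48  0.25  1.74 -0.    1.16 -1.12]
  -> dx 45.1 dy 176.2 dz 7.9 (at yaw 36.9)
```

View pics/t_a.png

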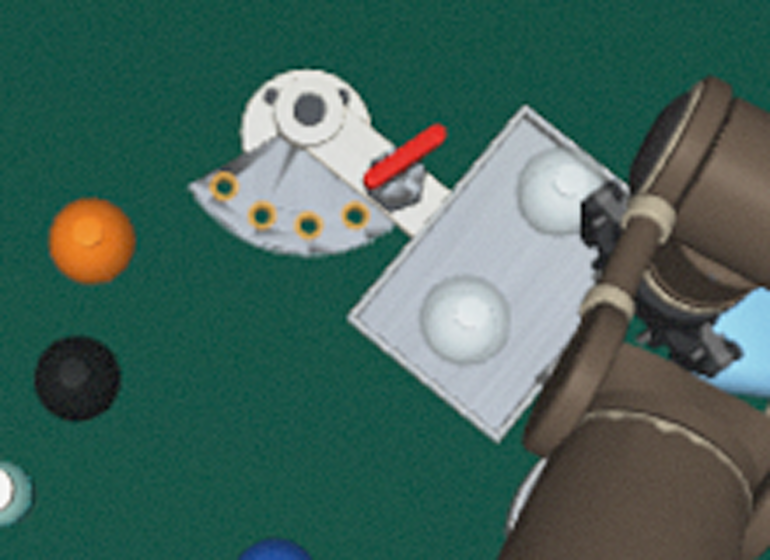

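View pics/s_a.png

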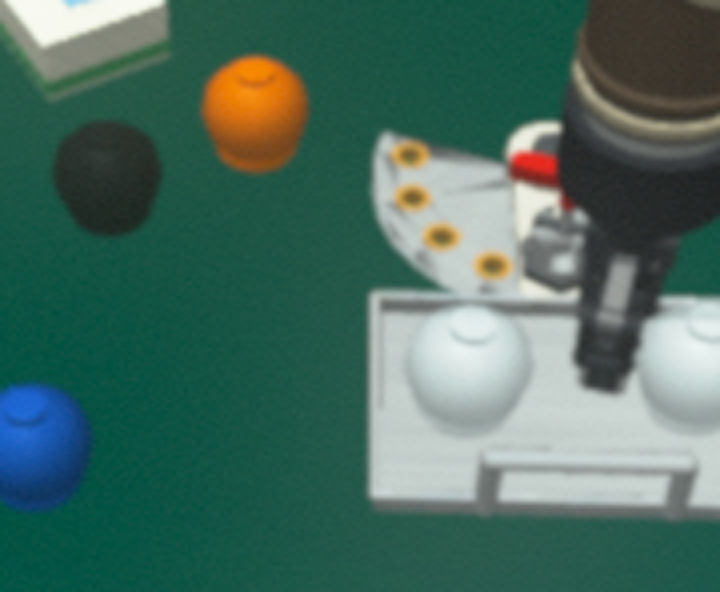

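Swing measures about -50.4° from the tray corners, both cups are standing, and the plunger is still up. Next, go to the T-handle.

carry_out:
  rows:
    - {"dx": 5, "dy": 20, "dz": 0, "turn": 0, "fingers": 0}
    - {"dx": 8, "dy": 31, "dz": 0, "turn": 0, "fingers": 0}
    - {"dx": 10, "dy": 40, "dz": 0, "turn": 0, "fingers": 0}
    - {"dx": 10, "dy": 40, "dz": 0, "turn": 0, "fingers": 0}
    - {"dx": 8, "dy": 30, "dz": 0, "turn": 0, "fingers": 0}
    - {"dx": 4, "dy": 15, "dz": 0, "turn": 0, "fingers": 0}
    - {"dx": 0, "dy": 0, "dz": 10, "turn": 0, "fingers": 0}
    - {"dx": 0, "dy": 0, "dz": 0, "turn": 0, "fingers": 0}
    - {"dx": 0, "dy": 0, "dz": 0, "turn": 0, "fingers": 0}

```text
t: 22.15
ee_pos: [651.8, -90.2, 176.1]
orientation: [-0.001, 0.447, 0.895, -0.0]
contact_force: [-0.1, -0.1, -0.1]
gripper_width: 42.7
```

```bash
python3 ang.py b >/dev/null; python3 -c "
from h import *
delta([653.2,-89.5,99])
d=robot.capture('side')
for P in([653.2,-89.5,145],[653.2,-89.5,215]):print((proj(d,P)[0]-[250,190])*[4,3.7])"
```

```text
t 22.25 p [652.4 -90.1 176.8] yaw 36.9 Z [ 1.e-04 -2.e-04 -1.e+00] w 42.8 F [-0.3 -0.2 -0.4] j [-0.2   0.39  1.57 -0.    1.18 -0.85]
  -> dx 0.0 dy 1.1 dz 77.8 (at yaw 36.9)
[574.5263379  177.31768888]
[588.24644898  93.55956568]
```

View pics/s_b.png

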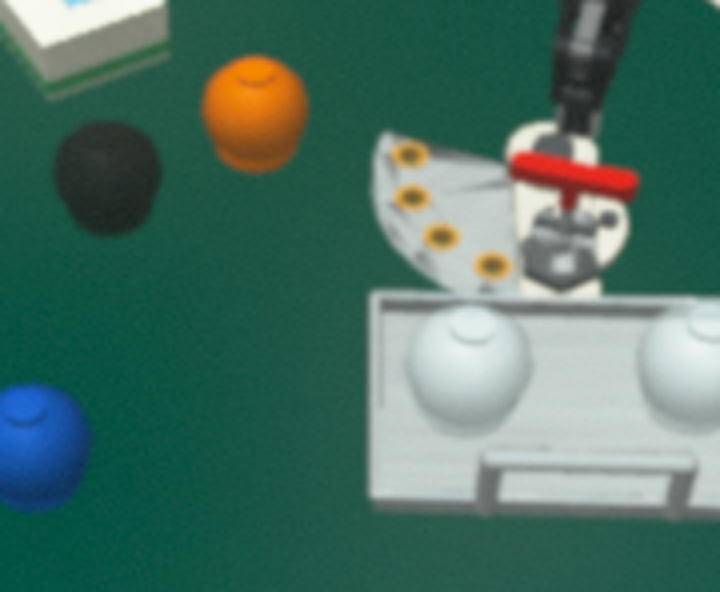

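carry_out:
  rows:
    - {"dx": 0, "dy": 1, "dz": 20, "turn": 0, "fingers": 0}
    - {"dx": 0, "dy": 0, "dz": 25, "turn": 0, "fingers": 0}
    - {"dx": 0, "dy": 0, "dz": 18, "turn": 0, "fingers": 0}
    - {"dx": 0, "dy": 0, "dz": 10, "turn": 0, "fingers": 0}
    - {"dx": 0, "dy": 0, "dz": 4, "turn": 0, "fingers": 0}
    - {"dx": 0, "dy": 0, "dz": 0, "turn": 0, "fingers": -0.3}
    - {"dx": 0, "dy": 0, "dz": 0, "turn": 0, "fingers": -0.5}
    - {"dx": 0, "dy": 0, "dz": 0, "turn": 0, "fingers": -0.65}
    - {"dx": 0, "dy": 0, "dz": 0, "turn": 0, "fingers": -1}
    - {"dx": 0, "dy": 0, "dz": 0, "turn": 0, "fingers": -1}
    - {"dx": 0, "dy": 0, "dz": 0, "turn": 0, "fingers": -1}
  grip_force: 70

```text
t: 23.68
ee_pos: [654.4, -88.5, 100.5]
orientation: [0.001, 0.446, 0.895, 0.0]
contact_force: [-0.1, 1.1, 3.2]
gripper_width: 12.7
```

```bash
python3 ang.py c >/dev/null; python3 -c "
from h import *
delta([653.2,-89.5,99])"
```

```text
t 23.775 p [654.4 -88.5 100.5] yaw 36.97 Z [ 1.9e-03 -1.0e-04 -1.0e+00] w 12.5 F [1.4 1.1 4.5] j [-0.2   0.47  1.62  0.    1.05 -0.85]
  -> dx -0.0 dy -1.5 dz 1.5 (at yaw 37.0)
```

View pics/s_c.png

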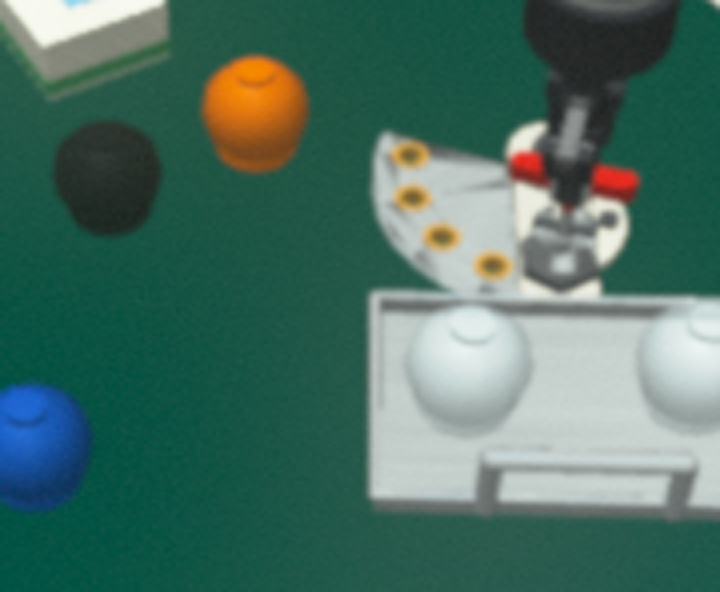

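carry_out:
  rows:
    - {"dx": 0, "dy": 0, "dz": -3, "turn": 0, "fingers": -1}
    - {"dx": 0, "dy": 0, "dz": -3, "turn": 0, "fingers": -1}
    - {"dx": 0, "dy": 0, "dz": 0, "turn": 0, "fingers": -1}
    - {"dx": 0, "dy": 0, "dz": 0, "turn": 0, "fingers": -1}
  grip_force: 80

```text
t: 24.28
ee_pos: [652.0, -86.9, 101.9]
orientation: [-0.002, 0.447, 0.895, 0.001]
contact_force: [5.1, 4.1, -9.2]
gripper_width: 11.9
```

carry_out:
  rows:
    - {"dx": 0, "dy": 0, "dz": 0, "turn": 0, "fingers": -1}
    - {"dx": 0, "dy": 0, "dz": 0, "turn": 0, "fingers": -1}

```text
t: 24.52
ee_pos: [651.9, -86.9, 101.8]
orientation: [-0.002, 0.447, 0.895, 0.001]
contact_force: [4.5, 3.5, -9.9]
gripper_width: 11.9
```

```bash
python3 ang.py d >/dev/null; python3 -c "
from h import *
delta([653.2,-89.5,99])"
```

```text
t 24.625 p [651.9 -86.9 101.8] yaw 36.95 Z [-0.0034  0.0028 -1.    ] w 12.4 F [ 3.7  2.3 -8.1] j [-0.2   0.47  1.62  0.    1.06 -0.85]
  -> dx -2.8 dy -0.6 dz 2.8 (at yaw 37.0)
```

View pics/s_d.png

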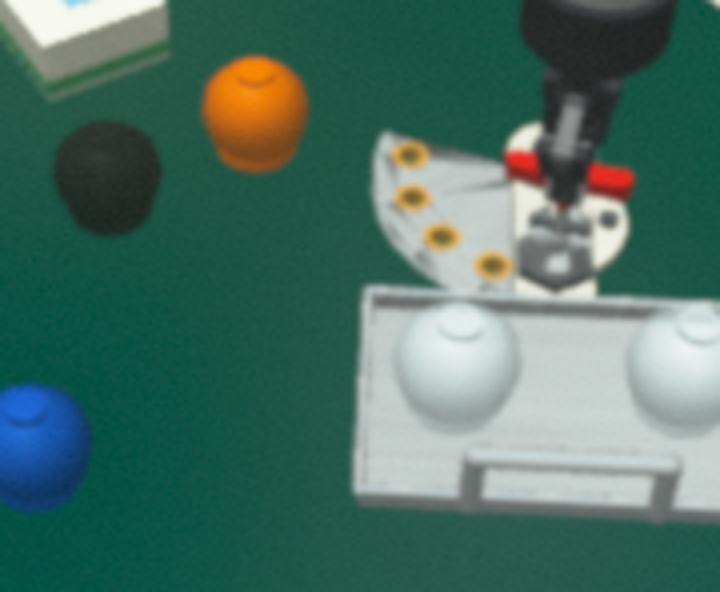

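carry_out:
  rows:
    - {"dx": 0, "dy": 0, "dz": -1.5, "turn": 0, "fingers": -1}
    - {"dx": 0, "dy": 0, "dz": -1.5, "turn": 0, "fingers": -1}
    - {"dx": 0, "dy": 0, "dz": 0, "turn": 0, "fingers": -1}
    - {"dx": 0, "dy": 0, "dz": 0, "turn": 0, "fingers": -1}

```text
t: 25.12
ee_pos: [651.7, -86.8, 104.1]
orientation: [-0.002, 0.447, 0.895, 0.001]
contact_force: [4.4, 3.7, -11.8]
gripper_width: 12.1
```

```bash
python3 -c "
from h import *
delta([653.2,-89.5,99])
s=robot.observe();print(s['qvel'].round(3),s['joint_efforts'].round(2),s['moment'])"
```

```text
t 25.125 p [651.7 -86.8 104.1] yaw 36.95 Z [-0.0039  0.0031 -1.    ] w 12.1 F [  4.4   3.7 -11.8] j [-0.2   0.47  1.62  0.    1.06 -0.85]
  -> dx -3.1 dy -0.4 dz 5.1 (at yaw 37.0)
[ 0.001  0.001  0.    -0.     0.002  0.001] [-2.630e+00 -5.297e+01 -2.792e+01 -1.120e+00  1.520e+00 -1.000e-02] [ 0.42139305 -0.98707129 -0.02392996]
```

carry_out:
  rows:
    - {"dx": -1.5, "dy": 0, "dz": -0.5, "turn": 0, "fingers": -1}
    - {"dx": -1.5, "dy": 0, "dz": 0, "turn": 0, "fingers": -1}
    - {"dx": 0, "dy": 0, "dz": 0, "turn": 0, "fingers": -1}
    - {"dx": 0, "dy": 0, "dz": 0, "turn": 0, "fingers": -1}

```text
t: 25.62
ee_pos: [652.3, -87.4, 103.9]
orientation: [-0.004, 0.447, 0.895, 0.001]
contact_force: [4.3, 6.8, -10.8]
gripper_width: 12.2
```

```bash
python3 ang.py e >/dev/null; python3 -c "
from h import *
delta([653.2,-89.5,99])
s=robot.observe();print(s['joint_efforts'].round(2),s['moment'])"
```

```text
t 25.725 p [652.4 -87.5 103.9] yaw 36.94 Z [-0.0066  0.0059 -1.    ] w 11.7 F [  4.    6.4 -11.9] j [-0.2   0.47  1.61  0.01  1.06 -0.85]
  -> dx -2.1 dy -0.6 dz 4.9 (at yaw 36.9)
[-4.600e+00 -5.335e+01 -2.902e+01 -1.860e+00  9.900e-01 -1.000e-02] [ 0.98118738 -0.83067336 -0.01801057]
```

View pics/s_e.png

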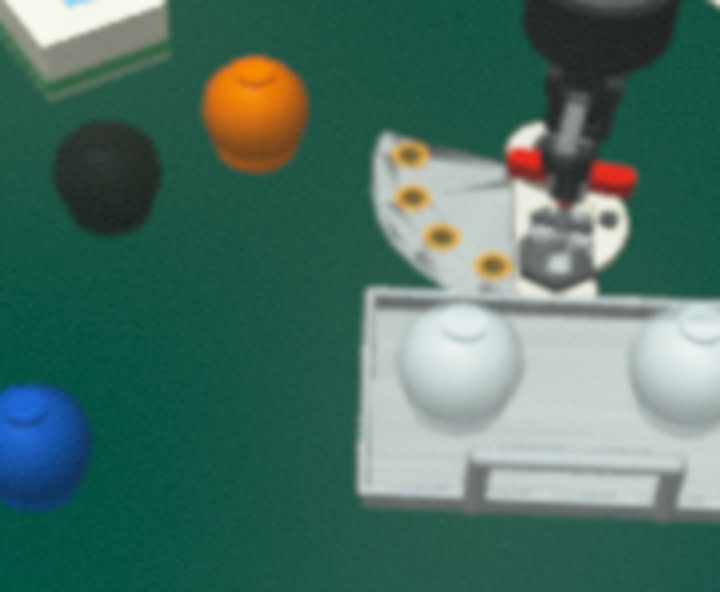

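View pics/t_e.png

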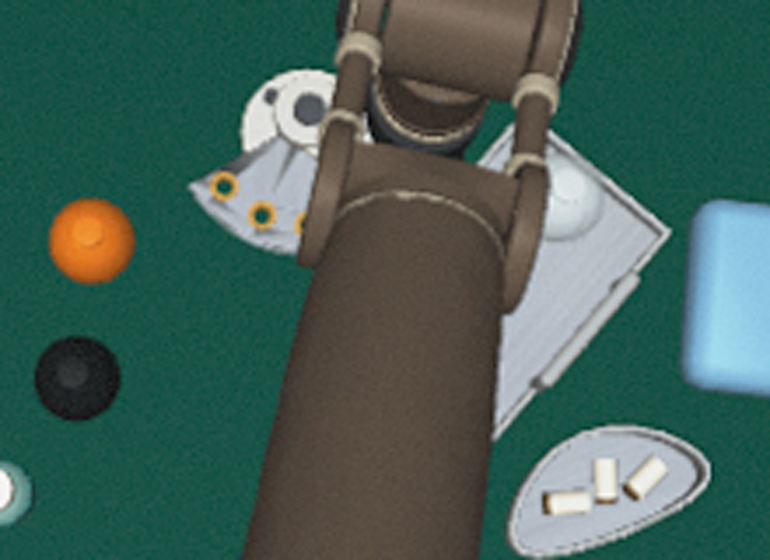

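carry_out:
  rows:
    - {"dx": -1.5, "dy": 0, "dz": 0, "turn": 0, "fingers": -1}
    - {"dx": -1, "dy": 0, "dz": 0, "turn": 0, "fingers": -1}
    - {"dx": 0, "dy": 0, "dz": 0, "turn": 0, "fingers": -1}
    - {"dx": 0, "dy": 0, "dz": 0, "turn": 0, "fingers": -1}

```text
t: 26.22
ee_pos: [654.2, -89.0, 104.0]
orientation: [-0.004, 0.447, 0.895, 0.002]
contact_force: [4.7, 7.7, -11.9]
gripper_width: 12.5
```

```bash
python3 -c "
from h import *
delta([653.2,-89.5,99])
s=robot.observe();print(s['joint_efforts'].round(2),s['moment'])"
```

```text
t 26.225 p [654.2 -89.  104. ] yaw 36.94 Z [-0.0059  0.0066 -1.    ] w 12.5 F [  4.7   7.7 -11.9] j [-0.2   0.47  1.61  0.01  1.07 -0.85]
  -> dx 0.2 dy -1.1 dz 5.0 (at yaw 36.9)
[ -5.32 -53.49 -28.87  -2.13   1.08  -0.  ] [ 1.11466447 -0.88565037 -0.02688066]
```

carry_out:
  rows:
    - {"dx": 0, "dy": 0, "dz": -1.2, "turn": 0, "fingers": -1}
    - {"dx": 0, "dy": 0, "dz": 0, "turn": 0, "fingers": -1}
    - {"dx": 0, "dy": 0, "dz": 0, "turn": 8, "fingers": -1}
    - {"dx": 0, "dy": 0, "dz": 0, "turn": 8, "fingers": -1}
    - {"dx": 0, "dy": 0, "dz": 0, "turn": 0, "fingers": -1}

```text
t: 26.85
ee_pos: [654.0, -89.0, 105.1]
orientation: [-0.004, 0.567, 0.824, 0.001]
contact_force: [3.7, 6.0, -11.3]
gripper_width: 11.8
```

```bash
python3 -c "
from h import *
delta([653.2,-89.5,99])
s=robot.observe();print(s['joint_efforts'].round(2),s['moment'])"
```

```text
t 26.85 p [654.  -89.  105.1] yaw 20.89 Z [-0.0063  0.0065 -1.    ] w 11.8 F [  3.7   6.  -11.3] j [-0.2   0.47  1.61  0.01  1.07 -0.57]
  -> dx -0.1 dy -0.9 dz 6.1 (at yaw 20.9)
[ -5.17 -53.66 -29.06  -2.08   1.07   0.15] [ 1.05442668 -0.83850824 -0.01807269]
```

carry_out:
  rows:
    - {"dx": 0, "dy": 0, "dz": 0, "turn": 9, "fingers": -1}
    - {"dx": 0, "dy": 0, "dz": 0, "turn": 9, "fingers": -1}
    - {"dx": 0, "dy": 0, "dz": 0, "turn": 9, "fingers": -1}
    - {"dx": 0, "dy": 0, "dz": 0, "turn": 9, "fingers": -1}
    - {"dx": 0, "dy": 0, "dz": 0, "turn": 9, "fingers": -1}
    - {"dx": 0, "dy": 0, "dz": 0, "turn": 9, "fingers": -1}
    - {"dx": 0, "dy": 0, "dz": 0, "turn": 5.3, "fingers": -1}
    - {"dx": 0, "dy": 0, "dz": 0, "turn": 0, "fingers": -1}
    - {"dx": 0, "dy": 0, "dz": 0, "turn": 0, "fingers": -1}

```text
t: 27.98
ee_pos: [653.5, -89.0, 104.8]
orientation: [-0.005, 0.9, 0.436, -0.002]
contact_force: [3.5, 7.4, -12.5]
gripper_width: 12.1
```

```bash
python3 ang.py f >/dev/null; python3 -c "
from h import *
delta([653.2,-89.5,99])
s=robot.observe();print(s['joint_efforts'].round(2),s['moment'])"
```

```text
t 28.075 p [653.5 -89.  104.8] yaw -38.36 Z [-0.0075  0.0067 -0.9999] w 12.4 F [  3.4   6.8 -11.8] j [-0.2   0.47  1.61  0.01  1.07  0.46]
  -> dx -0.6 dy 0.1 dz 5.8 (at yaw -38.4)
[ -5.13 -53.74 -29.46  -2.05   0.84  -0.  ] [ 1.12747628 -0.71353785 -0.01928929]
```

View pics/s_f.png

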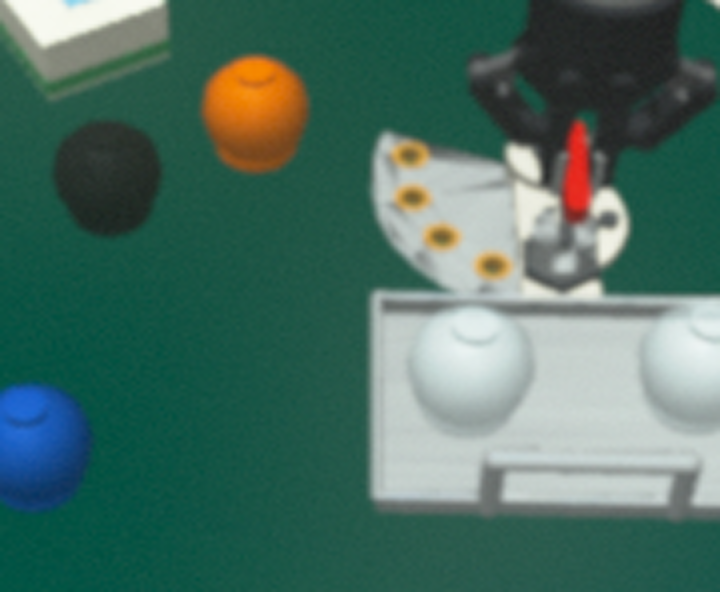

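View pics/t_f.png

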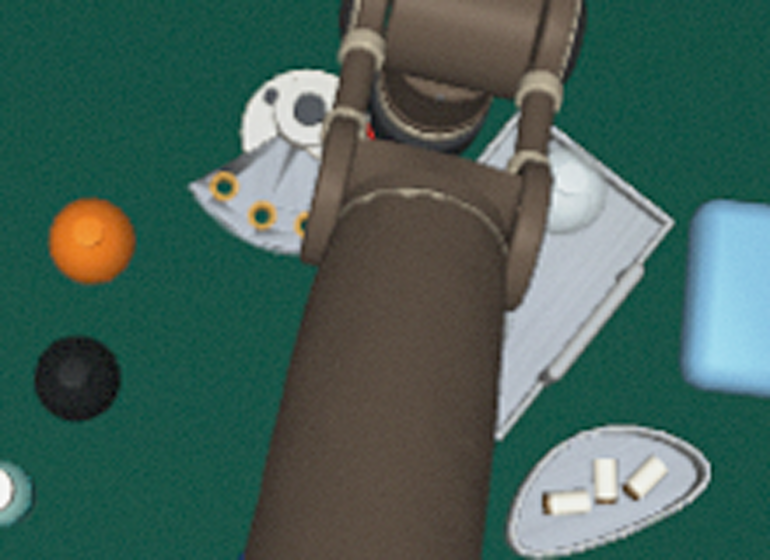

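carry_out:
  rows:
    - {"dx": 0, "dy": 0, "dz": 4, "turn": 0, "fingers": -1}
    - {"dx": 0, "dy": 0, "dz": 4, "turn": 0, "fingers": -1}
    - {"dx": 0, "dy": 0, "dz": 3, "turn": 0, "fingers": -1}
    - {"dx": 0, "dy": 0, "dz": 2, "turn": 0, "fingers": -1}
    - {"dx": 0, "dy": 0, "dz": 0, "turn": 0, "fingers": -1}
    - {"dx": 0, "dy": 0, "dz": 0, "turn": 0, "fingers": -1}

```text
t: 28.82
ee_pos: [653.9, -89.2, 92.7]
orientation: [-0.004, 0.9, 0.436, -0.002]
contact_force: [3.6, 6.6, -10.3]
gripper_width: 12.1
```

```bash
python3 -c "
from h import *
delta([653.2,-89.5,99])"
```

```text
t 28.825 p [653.9 -89.2  92.7] yaw -38.35 Z [-0.0066  0.0062 -1.    ] w 12.1 F [  3.6   6.6 -10.3] j [-0.2   0.49  1.61  0.01  1.05  0.46]
  -> dx -0.7 dy -0.3 dz -6.3 (at yaw -38.4)
```

carry_out:
  rows:
    - {"dx": 0, "dy": 0, "dz": 3, "turn": 0, "fingers": -1}
    - {"dx": 0, "dy": 0, "dz": 3, "turn": 0, "fingers": -1}
    - {"dx": 0, "dy": 0, "dz": 2, "turn": 0, "fingers": -1}
    - {"dx": 0, "dy": 0, "dz": 1.5, "turn": 0, "fingers": -1}
    - {"dx": 0, "dy": 0, "dz": 0, "turn": 0, "fingers": -1}
    - {"dx": 0, "dy": 0, "dz": 0, "turn": 0, "fingers": -1}

```text
t: 29.58
ee_pos: [653.8, -89.1, 84.7]
orientation: [-0.004, 0.9, 0.436, -0.002]
contact_force: [-0.2, 7.5, -3.6]
gripper_width: 11.8
```

```bash
python3 -c "
from h import *
delta([653.2,-89.5,99])"
```

```text
t 29.575 p [653.8 -89.1  84.7] yaw -38.36 Z [-0.0069  0.0063 -1.    ] w 11.8 F [-0.2  7.5 -3.6] j [-0.2   0.5   1.62  0.01  1.03  0.46]
  -> dx -0.7 dy -0.2 dz -14.3 (at yaw -38.4)
```

carry_out:
  rows:
    - {"dx": 0, "dy": 0, "dz": 1.5, "turn": 0, "fingers": -1}
    - {"dx": 0, "dy": 0, "dz": 0, "turn": 0, "fingers": -1}
    - {"dx": 0, "dy": 0, "dz": 0, "turn": 0, "fingers": -1}

```text
t: 29.95
ee_pos: [653.9, -89.1, 84.7]
orientation: [-0.004, 0.9, 0.436, -0.002]
contact_force: [-1.8, 7.8, 1.7]
gripper_width: 12.2
```

```bash
python3 -c "
from h import *
delta([653.2,-89.5,99])"
```

```text
t 29.95 p [653.9 -89.1  84.7] yaw -38.35 Z [-0.0067  0.0062 -1.    ] w 12.2 F [-1.8  7.8  1.7] j [-0.2   0.5   1.62  0.01  1.03  0.46]
  -> dx -0.8 dy -0.3 dz -14.3 (at yaw -38.4)
```

carry_out:
  rows:
    - {"dx": 1.4, "dy": -1.1, "dz": 0, "turn": 0, "fingers": -1}
    - {"dx": 1.4, "dy": -1.1, "dz": 0, "turn": 0, "fingers": -1}
    - {"dx": 0, "dy": 0, "dz": 0, "turn": 0, "fingers": -1}

```text
t: 30.32
ee_pos: [654.1, -88.9, 84.7]
orientation: [-0.002, 0.9, 0.436, -0.002]
contact_force: [-4.5, 1.8, -1.6]
gripper_width: 12.2
```

```bash
python3 -c "
from h import *
delta([653.2,-89.5,99])"
```

```text
t 30.325 p [654.1 -88.9  84.7] yaw -38.33 Z [-0.006   0.0011 -1.    ] w 12.2 F [-4.5  1.8 -1.6] j [-0.2   0.5   1.62 -0.    1.03  0.47]
  -> dx -1.0 dy -0.3 dz -14.3 (at yaw -38.3)
```

Forces are small and the arm does not shift, so it is locked. Release and rise.

carry_out:
  rows:
    - {"dx": 0, "dy": 0, "dz": 0, "turn": 0, "fingers": -0.5}
    - {"dx": 0, "dy": 0, "dz": 0, "turn": 0, "fingers": 0}
    - {"dx": 0, "dy": 0, "dz": 0, "turn": 0, "fingers": 0}
    - {"dx": 0, "dy": 0, "dz": -10, "turn": 0, "fingers": 0}
    - {"dx": 0, "dy": 0, "dz": -25, "turn": 0, "fingers": 0}
    - {"dx": 0, "dy": 0, "dz": -35, "turn": 0, "fingers": 0}
    - {"dx": 0, "dy": 0, "dz": -35, "turn": 0, "fingers": 0}
    - {"dx": 0, "dy": 0, "dz": -35, "turn": 0, "fingers": 0}
    - {"dx": 35, "dy": 0, "dz": -20, "turn": 0, "fingers": 0}
    - {"dx": 45, "dy": -30, "dz": 0, "turn": 0, "fingers": 0}
    - {"dx": 40, "dy": -30, "dz": 0, "turn": 0, "fingers": 0}
    - {"dx": 0, "dy": 0, "dz": 0, "turn": 0, "fingers": 0}

```text
t: 31.82
ee_pos: [684.4, 45.9, 247.4]
orientation: [-0.0, 0.899, 0.438, 0.001]
contact_force: [0.7, -0.7, -0.1]
gripper_width: 42.6
```

```bash
python3 ang.py g; python3 -c "
from h import *
delta([653.2,-89.5,99])
d=robot.capture('side')
a=d['pixels'][200:260,360:430,::-1];cv2.imwrite('pics/s_gz.png',cv2.resize(a,None,fx=9,fy=9,interpolation=cv2.INTER_CUBIC))
b=[706.08,-22.96,.02645]
for zc in(128,131,141):print(zc,[((proj(d,loc(b,arm(-.873,r,0,zc+8)))[0]-[360,200])*9).round() for r in(50,85,120)])"
```

```text
inL [(-48, array([341., 320.])), (-50, array([349., 319.])), (-52, array([356., 318.]))]
inR [(-48, array([525., 117.])), (-50, array([525., 110.])), (-52, array([524., 103.]))]
outL [(-48, array([483., 446.])), (-50, array([495., 440.])), (-52, array([507., 434.]))]
outR [(-48, array([666., 239.])), (-50, array([670., 227.])), (-52, array([673., 214.]))]
t 31.925 p [684.4  42.2 247.1] yaw -38.25 Z [ 1.1e-03 -9.0e-04 -1.0e+00] w 42.7 F [ 0.3 -0.  -0.2] j [-0.    0.39  1.43 -0.    1.32  0.67]
  -> dx -122.8 dy 57.0 dz 148.1 (at yaw -38.2)
128 [array([291., 260.]), array([299., 366.]), array([307., 477.])]
131 [array([292., 252.]), array([300., 358.]), array([308., 468.])]
141 [array([296., 224.]), array([304., 330.]), array([313., 441.])]
```

View pics/s_gz.png

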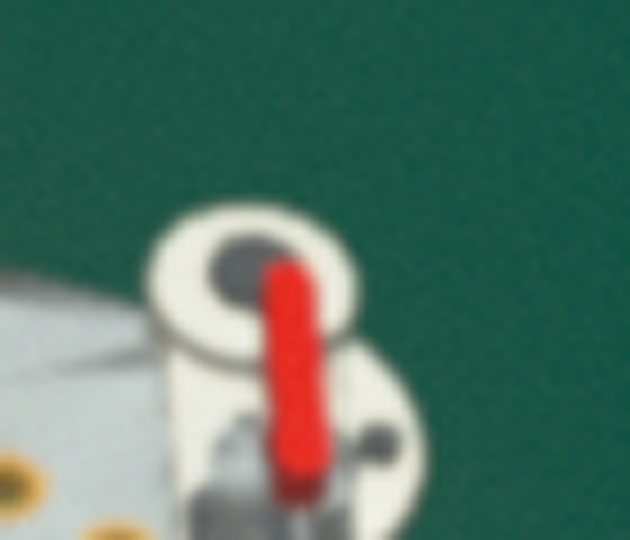

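View pics/t_g.png

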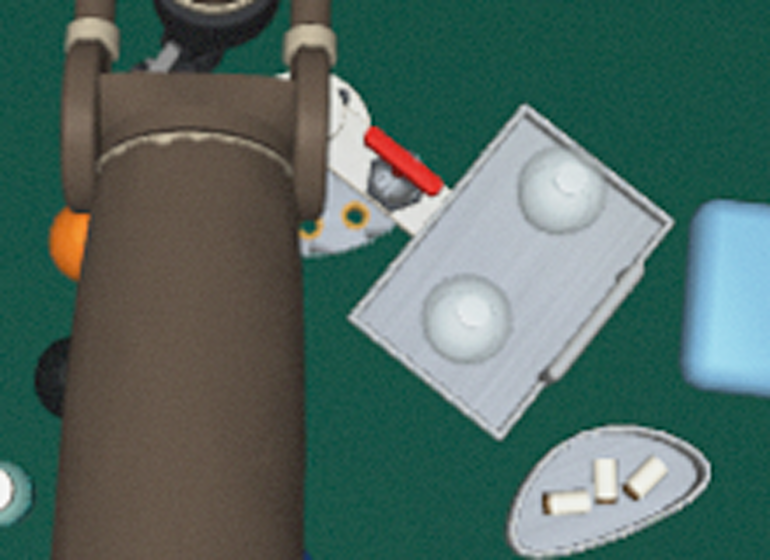

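View pics/s_g.png

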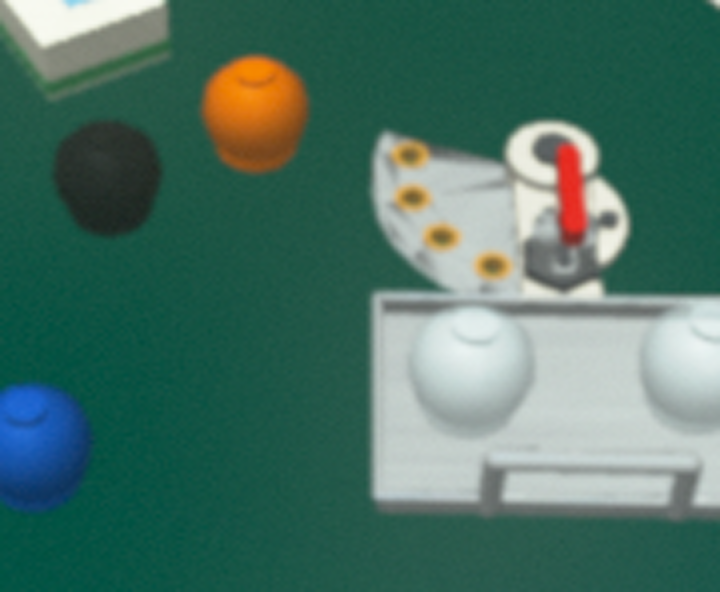

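```bash
python3 -c "
from rig import robot
print(robot.hand_in()); print(robot.observe()['t'])"
```

```text
the job is handed in; nothing more can be done
None
the job is handed in; nothing more can be done
```

I've handed in the job: the tray is locked at the last index hole on the pillow's side, at about -50°. The plunger was lifted, turned 75° anticlockwise and released in its notch. I swung the tray round by its handle, turned the T-handle back and lowered the pin home. It took about 32 s of the 66 s allowed.

**Last checks, from both cameras:**
- **Pin:** the T-handle's crossbar lies along the arm. Its picture position matches a height of 128 mm (pin home) to within about 1 mm.
- **Swing:** the tray corners read about -50.5° to -51°, against a limit of 50 ± 2°.
- **Cups and table:** both glass cups are standing on the tray, and nothing else looks displaced. I did not measure the other items' positions again at the end.
- **Robot:** the gripper is clear and touches nothing.

**What disagreed or went wrong:**
- **Height offset:** the real fingertips sat about 28 mm higher than the reported TCP. My first grasp closed empty above the crossbar, so I corrected for the offset in every later move.
- **Swing drift:** the arm drifted about 2° (to roughly -48°) when I lifted the T-handle to relock. I pushed it back over the hole before lowering the pin.

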